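# Tighten the display wheel's castle nut to the next slot

## Task

Tighten the big castle nut on the tilted display wheel clockwise until you feel it come up snug and it takes its washer round with it, then carry on just as far as the next slot that lines up with the cross hole in the spindle, so that the split pin could go through. Do not go a slot further and do not slacken the nut back to find a slot; leave the pin and the other things on the table alone.

Things in the scene. Friction and masses are not known exactly. Their poses are not given: they have to be found in the camera images.
- stand_foot (a point): Foot of the tilted display wheel's stand, fixed to the table, dark wood, 200 x 170 mm; this point is the middle of its underside. The wheel and spindle lean towards the stand's own +x, which points more or less away from the robot, up to about 50 degrees to either side.
- wheel_centre (a point): Centre of the upper face of the light wooden wheel, a fixed disc 240 mm across, 115 mm above the table, tilted 30 degrees from level; z is square to the face. Six low battens (10 mm high) lie on it from 72 to 114 mm out from the centre. A steel spindle stands square out of the centre, so it leans 30 degrees from vertical.
- spindle_tip (a point): Centre of the end face of the steel spindle, 32 mm across, its end 56 mm out from the disc. z points out along the spindle, x runs along the 10 mm cross hole, centred 14 mm below this point; a dark scored line across the end face runs the same way as the hole. The spindle does not turn.
- nut: Steel castle nut, hexagon 60 mm over flats (69 over corners), 28 mm high, then a 14 mm high crown with six slots 12 mm wide, one in the middle of each flat. Origin on the spindle axis at its underside, 5 mm above the disc; z out along the spindle, x through the middle of a flat and its slot. It turns only about z; tightening is clockwise seen from outside (negative about z).
- slot_a (a point): On the nut's axis at mid height of the slots, 40 mm above the disc; x along one pair of opposite slots. The nut is slack at first (about 0.06 N m) for 40 to 90 degrees, then comes up snug and takes about 0.9 N m while turning, and brings the washer round with it. It does not spring back or move along the spindle.
- slot_b (a point): Same point on the nut; x along the second pair of slots. When the nut comes up snug no slot is lined up: the next one comes 20 to 42 degrees further on.
- slot_c (a point): Same point on the nut; x along the third pair of slots.
- washer_mark (a point): Small dark punched hole near the rim of the flat dark steel washer under the nut (88 mm across, its top 4.5 mm above the disc), 39.5 mm from the spindle axis; z out along the spindle. x lies in the washer and turns with it, 0.65 rad clockwise from the direction axis to mark. The washer stays still while the nut is slack and turns with it once it is snug.
- pin: Bystander, to be left alone: the split pin for later: steel, two 8 mm legs side by side with an eye at one end, about 115 mm long, lying flat near the foot of the stand; origin low, near its middle.
- jar: Bystander, to be left alone: amber glass jar with a steel cap, 64 mm across, 100 mm high, standing beside the stand; origin low, near its middle.
- mug: Bystander, to be left alone: white mug, 76 mm across, 85 mm high; origin low, near its middle.
- plate: Bystander, to be left alone: white plate, 200 mm across; origin low, near its middle.
- bowl: Bystander, to be left alone: wooden bowl, 140 mm across, 55 mm high; origin low, near its middle.
- spoon: Bystander, to be left alone: wooden-handled spoon, 200 mm long, lying flat; origin low, near its middle.
- spatula: Bystander, to be left alone: wooden-handled spatula, 260 mm long, lying flat; origin low, near its middle.

How it is judged:
By the outcome, as a careful person would: the job done as asked, in the order asked, and still so for the second after the job is handed in, with the robot touching nothing.
It also fails if it takes over 51 s, if anything falls off the work surface, if the arm or the gripper's body presses on something with over 40 N, if the wrist force passes 120 N, or if a joint passes its speed limit or range.

## Robot

A 6-joint arm with a two-finger parallel gripper is mounted at the origin on the work surface. World frame = base frame: x ahead of the robot, y to its left, z up, the work surface at z = 0. Lengths are in m, angles in degrees, forces in N, time in s.
With the tool pointing down it reaches from about 0.35 to 0.875 m from the base axis. Payload 4.2 kg.
Tool frame: the origin (TCP) lies on the centre line of the jaws, within the pads' length; the fingertips stand 8 mm ahead of it and the grasp point (between the pads) lies 11 mm behind it; z points along the fingers, y is the direction in which the jaws open and shut (so a half turn about z gives the same grasp; the last joint's range is limited). The gripper opens to 87 mm and grips with 3 to 60 N. Pads are 19 mm wide; open, the fingers measure 117 mm over their backs; the gripper's body (75 mm by 190 mm) begins 51 mm behind the grasp point.
Start: joints at [82.082, 22.042, 0.453, 0, -68.411, -14.817], TCP at [0.242, 0.576, 0.194] pointing down, gripper open.
Joint ranges: [-179.83, 179.83], [-69.29, 118.12], [-61.27, 80.66], [-181.25, 117.63], [-171.15, -9.14], [-177.46, 177.46]. Speed limits (degrees/s): [159.86, 159.86, 180, 180, 180, 180].

## Interface

Orientations are given as a 3x3 rotation matrix whose columns are the frame's x, y, z axes.
In Python, from station import sense, capture, finish_job, recognise gives the robot as it stands.
- The arm moves only by the tool apply_moves, never from a script. Its argument "plan" is a list that holds one entry, the list of rows, each a list of 7 numbers: the opening in per cent of the stroke, from 0 (shut) to 100 (fully open), then the shift along the world's x, y, z in units of 25 mm (1.0 is 25 mm), then the turn, a rotation vector about the world's x, y, z in rad. A call has 1 to 12 rows; each row shifts and turns the pose as measured when the row begins; what a row does not reach is not made up. A row lasts 1/12 s, in which the tool goes at most 41.7 mm and 7.16 degrees, less where a joint would pass 70% of its speed; a pose out of reach is approached as far as the arm can. A call is refused whole if a number of a shift passes 1 or a number of a turn 0.125, either way. A call with a gripper value outside its range is refused whole. The fingers move at their own pace and stop on an object; the grip force is fixed at half the most. Time passes only in rows, so rows that do not move let the fingers close. It gives the time, the measured TCP pose, the force and the opening at its end, in the units of the state.
- sense(): the state, without advancing time (a new reading comes with each control period).
- capture(name): name is "scene" or "top" or "wrist"; returns a dict with "pixels" (420x560x3 uint8, red, green, blue), "depth" (420x560 float32, m along the optical axis (not along the pixel's ray), 0 where there is no reading), "mtx" (3x3 intrinsics, pixels), "distortion" ([k1, k2, p1, p2, k3] as OpenCV has them; the pictures are not rectified), "R" (3x3) and "t" (3): a world point X has camera coordinates R X + t; the wrist camera has in their place "mount" (4x4, takes a point from camera to tool coordinates, whose origin is the TCP and whose axes are the flange's). Camera axes: x right, y down, z forward; pixel columns grow to the right and rows downward; lengths in m; the calibration is good to about 2 mm. A picture is of the moment at which its call begins: read the wrist's pose just before it.
- finish_job(): hands the job in, once; it reports no verdict.
Trained networks look in a picture, given as the dict that the camera call returned (one of the last four; its "shot" number tells which), for a name from the list of things; names that differ only in an ending like _2 or _b are one class to them, and where a whole thing is asked for, a point or a joint stands for the part that bears it (a point fixed in the world has none). Each returns a list of dicts, best first, with "score" (0 to 1); they miss things now and then, are a little off and sometimes report something else, mostly with a low value. They report only what shows in the picture. A call takes as long as a camera call.
- recognise(label, picture): "at" ([x, y, z] in m, in the coordinates of the camera as it stood for that picture, good to about 4 mm: the middle of the surface that is visible of it).
The state is a dict: "time_s": time; "joints": joint angles; "joint_velocities": joint speeds; "effort": joint torques, N m; "tcp_pos": TCP position; "ee_rot": TCP orientation; "wrist_force": force on the tool from outside, world axes, zero at the start; "moment": the same for the moment, N m; "gripper_width": opening from 0.0 (shut) to 1.0 (fully open).
Only numpy, scipy, OpenCV 4.12 (cv2) and the standard library are available. Lean on these libraries where they do the work, as an engineer would, in place of code of your own. Each camera call takes 0.05 s, during which the arm holds its last target.

## Working session

There is one attempt and no reset: what is moved stays moved. The work goes in short steps, Python scripts to look and compute and a tool call to move; the robot and the scene stay as the last step left them, time stands still between calls to the robot, and variables do not carry over. Pictures are saved under pics/ and viewed, and the job is handed in when it is done.

Besides the shell and the picture viewer there is one more tool, called after "Call:" by a JSON object that holds its "op" and its "data", one argument or row to a line. apply_moves: Moves the arm, as the interface text tells. Its arguments: {"type":"object","properties":{"plan":{"type":"array","items":{"type":"array","items":{"type":"array","items":{"type":"number"}}}}},"required":["plan"]}

```bash
ls -la; mkdir -p pics
cat > h.py <<'E'
import numpy as np, cv2
from station import sense, capture, finish_job, recognise
def save(n,img): cv2.imwrite('pics/'+n+'.png', cv2.cvtColor(img,cv2.COLOR_RGB2BGR))
E
python3 - <<'E'
from h import *
s=sense(); print({k:np.round(v,4).tolist() for k,v in s.items()})
for n in ['scene','top','wrist']:
    c=capture(n); save(n+'0',c['pixels']); np.savez(n+'0.npz',**{k:v for k,v in c.items()})
    print(n,[k for k in c]); 
    print(np.round(c['mtx'],1).tolist(), np.round(c['distortion'],4))
    print(np.round(c['mount'],4).tolist() if 'mount' in c else (np.round(c['R'],4).tolist(),np.round(c['t'],4).tolist()))
E
```

```text
total 12
drwxr-xr-x  3 agent agent 4096 Dec  7 15:45 .
drwxr-xr-x 23 root  root  4096 Dec  7 15:45 ..
drwxr-xr-x  2 agent agent 4096 Dec  7 15:45 pics
{'time_s': 0.0, 'joints': [82.083, 22.0932, 0.3798, -0.0289, -68.4107, -14.8152], 'joint_velocities': [0.059, 0.0103, 0.0153, 0.0865, -0.0553, -0.0472], 'effort': [0.0016, -39.0663, 18.7406, 4.2198, 0.0111, -0.0002], 'tcp_pos': [0.2413, 0.5758, 0.1931], 'ee_rot': [[0.9222, -0.3866, -0.0008], [-0.3866, -0.9222, -0.0021], [0.0001, 0.0022, -1.0]], 'wrist_force': [-0.2174, 0.8489, 0.4167], 'moment': [0.0091, -0.0106, 0.0061], 'gripper_width': 0.9997}
scene ['pixels', 'depth', 'mtx', 'distortion', 'R', 't', 'shot']
[[473.7, 0.0, 271.4], [0.0, 473.7, 202.6], [0.0, 0.0, 1.0]] [-0.1137  0.      0.      0.      0.    ]
([[0.3552, 0.9348, -0.0065], [0.5688, -0.2216, -0.7921], [-0.7418, 0.2776, -0.6104]], [-0.171, -0.1881, 2.0643])
top ['pixels', 'depth', 'mtx', 'distortion', 'R', 't', 'shot']
[[546.2, 0.0, 289.4], [0.0, 546.2, 210.4], [0.0, 0.0, 1.0]] [-0.0289  0.      0.      0.      0.    ]
([[0.025, -0.9997, 0.0013], [-0.9831, -0.0248, -0.1815], [0.1815, 0.0032, -0.9834]], [-0.0139, 0.4883, 1.5722])
wrist ['pixels', 'depth', 'mtx', 'distortion', 'mount', 'shot']
[[296.0, 0.0, 277.7], [0.0, 296.0, 212.2], [0.0, 0.0, 1.0]] [-0.0645  0.      0.      0.      0.    ]
[[-0.0001, -0.9517, -0.3069, 0.085], [1.0, 0.0003, -0.0012, -0.0011], [0.0012, -0.3069, 0.9517, -0.1908], [0.0, 0.0, 0.0, 1.0]]
```

View pics/scene0.png

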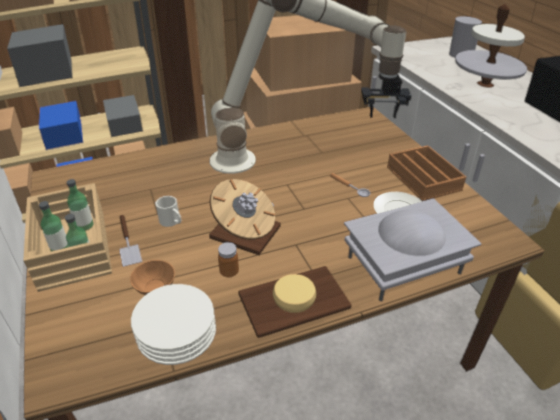

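View pics/top0.png

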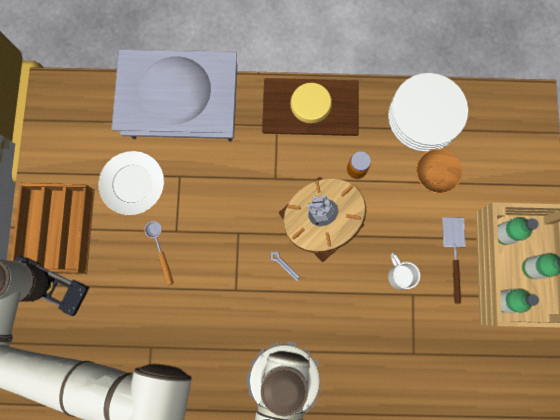

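View pics/wrist0.png

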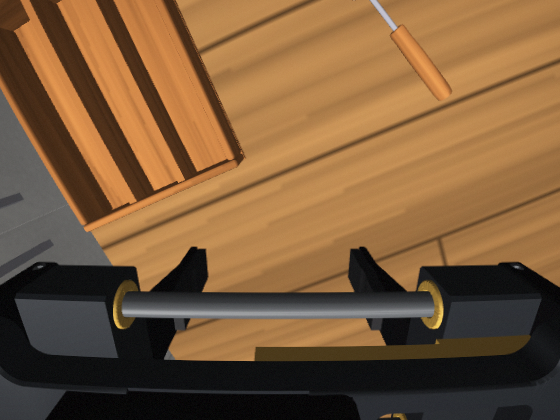

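The scene and top views show the wheel at about (323,211) in the top image, the nut in its centre, the jar at (360,163), and the pin at (284,266). Next I'll measure the wheel plane and axis.

```bash
cat >> h.py <<'E'
def cloud(c, s=None):
    """world points HxWx3 from depth"""
    H,W=c['depth'].shape
    uv=np.stack(np.meshgrid(np.arange(W),np.arange(H)),-1).reshape(-1,1,2).astype(np.float64)
    n=cv2.undistortPoints(uv,c['mtx'],c['distortion']).reshape(H,W,2)
    P=np.dstack([n,np.ones((H,W))])*c['depth'][...,None]
    return toworld(c,P,s)
def toworld(c,P,s=None):
    P=np.asarray(P,float)
    if 'mount' in c:
        T=np.array(c['mount']); P=P@T[:3,:3].T+T[:3,3]
        return P@np.array(s['ee_rot']).T+np.array(s['tcp_pos'])
    return (P-np.array(c['t']))@np.array(c['R'])
def campose(c,s=None):
    """R,t world->cam"""
    if 'mount' in c:
        T=np.array(c['mount']); R0=np.array(s['ee_rot'])@T[:3,:3]; p=np.array(s['ee_rot'])@T[:3,3]+np.array(s['tcp_pos'])
        return R0.T, -R0.T@p
    return np.array(c['R']),np.array(c['t'])
def proj(c,X,s=None):
    R,t=campose(c,s)
    return cv2.projectPoints(np.asarray(X,float).reshape(-1,1,3),cv2.Rodrigues(R)[0],t,c['mtx'],c['distortion'])[0].reshape(-1,2)
E
python3 - <<'E'
from h import *
for n in ['top','scene']:
    c=capture(n)
    for l in ['wheel_centre','spindle_tip','nut','washer_mark','stand_foot','jar','pin','mug','spoon']:
        r=recognise(l,c); print(n,l,[(round(q['score'],2),np.round(toworld(c,q['at']),3).tolist()) for q in r[:2]])
    P=cloud(c)
    w=toworld(c,recognise('nut',c)[0]['at'])
    m=(np.linalg.norm(P[...,:2]-w[:2],axis=-1)<0.14)&(P[...,2]>0.03)&(P[...,2]<0.25)&(c['depth']>0)
    X=P[m]; rng=np.random.default_rng(0)
    best=0
    for i in range(500):
        a,b,d=X[rng.choice(len(X),3,False)]; nn=np.cross(b-a,d-a); 
        if np.linalg.norm(nn)<1e-6: continue
        nn/=np.linalg.norm(nn); k=abs((X-a)@nn)<0.0025
        if k.sum()>best: best=k.sum(); K=k
    Y=X[K]; ce=Y.mean(0); U,S,V=np.linalg.svd(Y-ce); nn=V[2]*np.sign(V[2][2])
    print(n,len(X),best,'n',nn,'tilt',np.degrees(np.arccos(nn[2])),'az',np.degrees(np.arctan2(nn[1],nn[0])),'d',nn@ce)
    # centre via ellipse: project inplane, min enclosing circle
    e1=np.cross([0,1,0],nn); e1/=np.linalg.norm(e1); e2=np.cross(nn,e1)
    q=np.c_[(Y-ce)@e1,(Y-ce)@e2].astype(np.float32)
    (cx,cy),r=cv2.minEnclosingCircle(q); print('centre',ce+cx*e1+cy*e2,'r',r)
E
```

```text
top wheel_centre [(0.92, [0.462, -0.096, 0.13])]
top spindle_tip [(0.83, [0.469, -0.092, 0.147])]
top nut [(0.62, [0.47, -0.097, 0.152])]
top washer_mark [(0.62, [0.47, -0.099, 0.142])]
top stand_foot [(0.9, [0.464, -0.1, 0.129]), (0.15, [0.628, -0.456, 0.025])]
top jar [(0.77, [0.624, -0.2, 0.102])]
top pin [(0.63, [0.33, 0.006, 0.006]), (0.5, [0.38, 0.384, 0.015])]
top mug [(0.67, [0.309, -0.342, 0.024])]
top spoon [(0.79, [0.376, 0.385, 0.015]), (0.38, [0.466, -0.101, 0.141])]
top 4709 2269 n [0.37004293 0.34097609 0.86417795] tilt 30.211029557121684 az 42.65902126064154 d 0.2401618108178063
centre [ 0.470628   -0.09887173  0.11539538] r 0.12170568853616714
scene wheel_centre []
scene spindle_tip [(0.73, [0.496, -0.104, 0.135]), (0.52, [0.502, -0.101, 0.131])]
scene nut [(0.48, [0.499, -0.102, 0.139])]
scene washer_mark [(0.75, [0.501, -0.101, 0.13])]
scene stand_foot [(0.71, [0.506, -0.109, 0.1])]
scene jar [(0.64, [0.659, -0.216, 0.069])]
scene pin []
scene mug [(0.93, [0.332, -0.34, 0.056]), (0.69, [0.595, -0.453, 0.022])]
scene spoon [(0.58, [0.367, 0.379, 0.011])]
scene 3002 1432 n [0.36929311 0.3443168  0.86317353] tilt 30.325203908815457 az 42.99546877662365 d 0.2392707079108075
centre [ 0.47735705 -0.09981246  0.11278514] r 0.12170287221670151
```

Call:
{"op": "apply_moves", "data": {
  "plan": [
    [[100,0.2,-0.8,1,0,0,0],[100,0.3,-1,1,0,0,0],[100,0.5,-1,1,0,0,0],[100,0.5,-1,1,0,0,0],[100,0.6,-1,0.8,0,0,0],[100,0.6,-1,0.6,0,0,0],[100,0.6,-1,0.4,0,0,0],[100,0.6,-1,0,0,0,0],[100,0.6,-1,0,-0.06,0.06,0],[100,0.6,-1,0,-0.06,0.06,0],[100,0.6,-1,0,-0.06,0.06,0],[100,0.6,-1,0,-0.06,0.06,0]]
  ]
}}

```text
time_s: 2.25
tcp_pos: [0.3985, 0.2671, 0.3501]
ee_rot: [[0.912, -0.337, -0.235], [-0.39, -0.89, -0.237], [-0.13, 0.308, -0.943]]
wrist_force: [0.3, 1.0, -0.1]
gripper_width: 1.0
```

Call:
{"op": "apply_moves", "data": {
  "plan": [
    [[100,0.6,-1,0,-0.04,0.05,0],[100,0.6,-1,0,-0.04,0.05,0],[100,0.6,-1,0,-0.04,0.04,0],[100,0.6,-1,0,0,0,0],[100,0.6,-1,0,0,0,0],[100,0.6,-1,0,0,0,0],[100,0.6,-1,0,0,0,0],[100,0.6,-1,0,0,0,0],[100,0.6,-1,0,0,0,0],[100,0.6,-1,0,0,0,0],[100,0.6,-1,0,0,0,0],[100,0,0,0,0,0,0]]
  ]
}}

```text
time_s: 3.25
tcp_pos: [0.5743, -0.0239, 0.3443]
ee_rot: [[0.882, -0.28, -0.38], [-0.417, -0.838, -0.353], [-0.219, 0.469, -0.855]]
wrist_force: [-0.2, 1.1, -1.5]
gripper_width: 0.999
```

Run:
```python
from h import *
s=sense(); print({k:np.round(s[k],3).tolist() for k in ['time_s','joints','tcp_pos','ee_rot','wrist_force','moment']})
c=capture('wrist'); save('w1',c['pixels'])
a=np.array([.367,.340,.866]); W=np.array([.472,-.099,.115]); print(proj(c,[W,W+.056*a],s))
```

```text
{'time_s': 3.25, 'joints': [20.396, 28.324, 20.043, 12.216, -110.523, 48.889], 'tcp_pos': [0.574, -0.024, 0.344], 'ee_rot': [[0.882, -0.28, -0.38], [-0.417, -0.838, -0.353], [-0.219, 0.469, -0.855]], 'wrist_force': [-0.151, 1.06, -1.458], 'moment': [0.842, -0.808, -0.033]}
[[268.11319669 180.00592356]
 [267.59356613 188.61189595]]
```

View pics/w1.png

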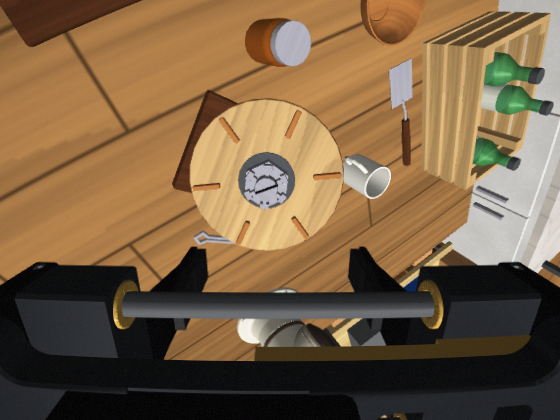

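Call:
{"op": "apply_moves", "data": {
  "plan": [
    [[100,-0.43,-0.25,-0.93,0,0,0],[100,-0.43,-0.25,-0.93,0,0,0],[100,-0.43,-0.25,-0.93,0,0,0],[100,-0.43,-0.25,-0.93,0,0,0],[100,-0.43,-0.25,-0.93,0,0,0],[100,0,0,0,0,0,0]]
  ]
}}

```text
time_s: 3.8
tcp_pos: [0.5165, -0.0514, 0.2244]
ee_rot: [[0.884, -0.28, -0.374], [-0.414, -0.84, -0.351], [-0.216, 0.465, -0.858]]
wrist_force: [-0.6, 0.1, -1.3]
gripper_width: 0.998
```

Run:
```python
from h import *
s=sense(); print({k:np.round(s[k],3).tolist() for k in ['time_s','joints','tcp_pos','ee_rot','wrist_force','moment']})
c=capture('wrist'); save('w2',c['pixels'])
import pickle; pickle.dump((s,c),open('w2.pkl','wb'))
img=c['pixels'][60:280,140:430]; save('w2z',cv2.resize(img,None,fx=2.7,fy=2.7,interpolation=cv2.INTER_CUBIC))
P=cloud(c,s); W=np.array([.472,-.099,.115])
m=(np.linalg.norm(P-W,axis=-1)<0.125)&(c['depth']>0)&(np.linalg.norm(P-W,axis=-1)>0.05)
X=P[m]; rng=np.random.default_rng(0); best=0
for i in range(600):
    a,b,d=X[rng.choice(len(X),3,False)]; nn=np.cross(b-a,d-a)
    if np.linalg.norm(nn)<1e-6: continue
    nn/=np.linalg.norm(nn); k=abs((X-a)@nn)<0.0015
    if k.sum()>best: best=k.sum(); K=k
Y=X[K]; ce=Y.mean(0); V=np.linalg.svd(Y-ce,full_matrices=False)[2]; nn=V[2]*np.sign(V[2][2])
print(len(X),best,nn,'tilt',np.degrees(np.arccos(nn[2])),'az',np.degrees(np.arctan2(nn[1],nn[0])))
e1=np.cross([0,1,0],nn); e1/=np.linalg.norm(e1); e2=np.cross(nn,e1)
q=np.c_[(Y-ce)@e1,(Y-ce)@e2].astype(np.float32); (cx,cy),r=cv2.minEnclosingCircle(q); print('centre',ce+cx*e1+cy*e2,r)
for l in ['spindle_tip','washer_mark','slot_a']:
    print(l,[(round(q['score'],2),np.round(toworld(c,q['at'],s),4).tolist()) for q in recognise(l,c)[:2]])
```

```text
{'time_s': 3.8, 'joints': [19.902, 24.617, -2.342, 11.667, -91.775, 45.529], 'tcp_pos': [0.516, -0.051, 0.224], 'ee_rot': [[0.884, -0.28, -0.374], [-0.414, -0.84, -0.351], [-0.216, 0.465, -0.858]], 'wrist_force': [-0.599, 0.108, -1.334], 'moment': [0.775, -0.748, -0.097]}
30902 25696 [0.36718801 0.33885813 0.86622638] tilt 29.976962093290428 az 42.7022573068957
centre [ 0.4738632  -0.09644565  0.11543281] 0.11962415277957916
spindle_tip [(0.86, [0.4943, -0.0901, 0.1459])]
washer_mark [(0.89, [0.4925, -0.0923, 0.1354]), (0.35, [0.495, -0.0855, 0.1464])]
slot_a [(0.9, [0.4929, -0.0881, 0.145])]
```

View pics/w2z.png

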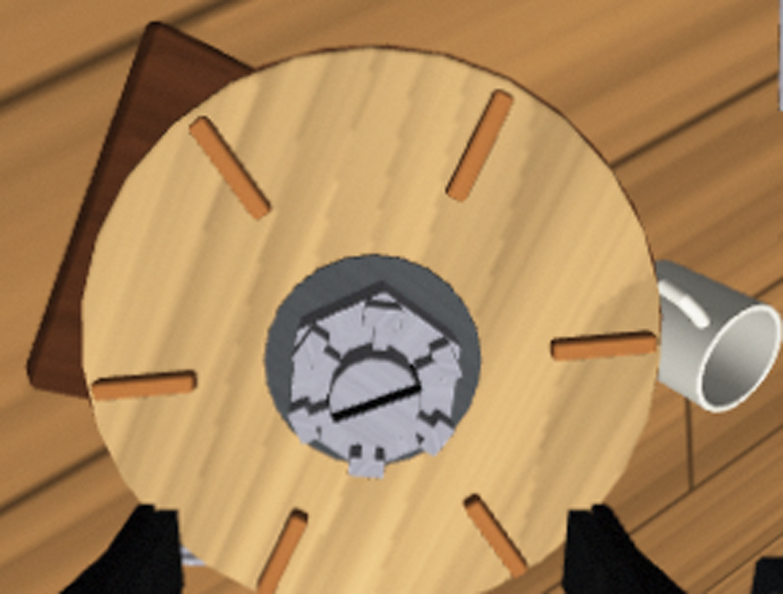

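```bash
cat >> h.py <<'E'
A=np.array([.3672,.3389,.8662]); A/=np.linalg.norm(A)
W0=np.array([.4739,-.0964,.1154])
E1=np.cross([0,1,0],A); E1/=np.linalg.norm(E1); E2=np.cross(A,E1)
def rect(c,s,h,W=W0,half=.05,n=400):
    """view square on to plane at height h over the disc; u right=E1, v up=E2"""
    g=np.linspace(-half,half,n); uu,vv=np.meshgrid(g,-g)
    X=W+h*A+uu[...,None]*E1+vv[...,None]*E2
    p=proj(c,X,s).reshape(n,n,2).astype(np.float32)
    return cv2.remap(c['pixels'],p[...,0],p[...,1],cv2.INTER_CUBIC)
def grid(im,half=.05):
    im=im.copy(); n=len(im); 
    for r in (16,44): cv2.circle(im,(n//2,n//2),int(r*1e-3/half*n/2),(255,0,0),1)
    cv2.drawMarker(im,(n//2,n//2),(0,255,0),0,12,1); return im
E
python3 - <<'E'
from h import *; import pickle
s,c=pickle.load(open('w2.pkl','rb'))
save('r2',np.hstack([grid(rect(c,s,.056)),grid(rect(c,s,.0045))]))
E
```

```text
(no output)
```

View pics/r2.png

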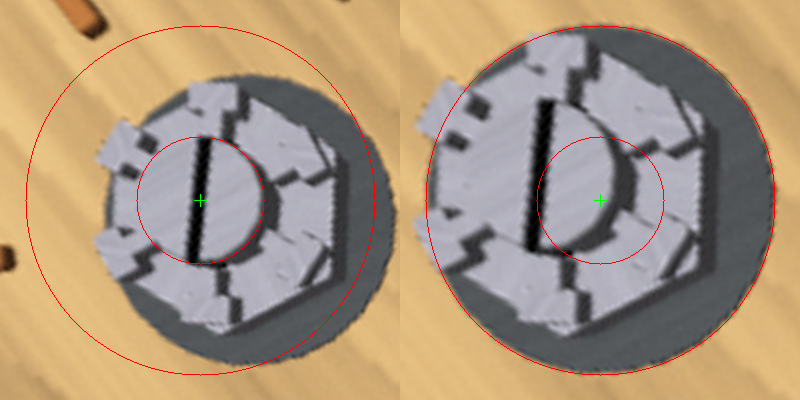

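Run:
```python
from h import *; import pickle
s,c=pickle.load(open('w2.pkl','rb'))
def ov(h,th):
    im=rect(c,s,h,half=.04,n=400); n=400; k=n/2/.04
    for i in range(3):
        t=np.radians(th+60*i); d=np.array([np.cos(t),np.sin(t)]); nn=np.array([-d[1],d[0]])
        for o in (-.006,.006):
            p=[d*r+nn*o for r in (.018,.034)]; 
            for sg in (1,-1): cv2.line(im,*[tuple(int(x) for x in (n/2+sg*q[0]*k,n/2-sg*q[1]*k)) for q in p],(255,0,0),1)
    return im
save('r3',np.hstack([ov(.047,8),ov(.033,8)]))
```

```text
(no output)
```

View pics/r3.png

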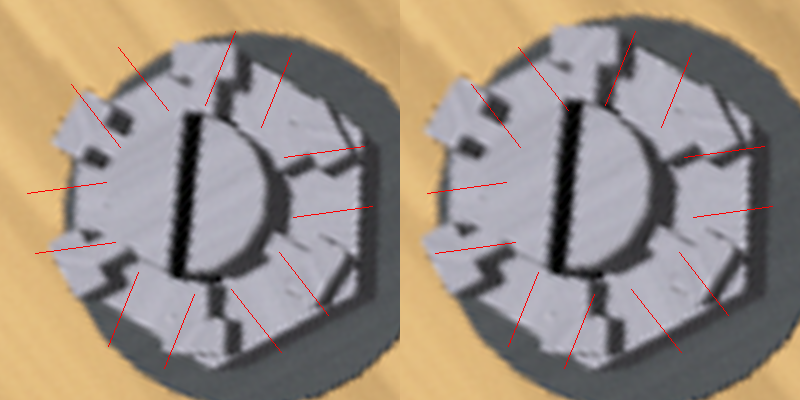

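```bash
cat >> h.py <<'E'
def P3(r,th,h): 
    t=np.radians(th); return W0+h*A+r*(np.cos(t)*E1+np.sin(t)*E2)
def P2(x,y,th,h):
    t=np.radians(th); return W0+h*A+(x*np.cos(t)-y*np.sin(t))*E1+(x*np.sin(t)+y*np.cos(t))*E2
def draw(c,s,th,f=6,half=60,line=None):
    """overlay nut model at angle th on upscaled crop"""
    ctr=proj(c,[W0+.03*A],s)[0]; x0,y0=(ctr-half).astype(int)
    im=cv2.resize(c['pixels'][max(y0,0):y0+2*half,max(x0,0):x0+2*half],None,fx=f,fy=f,interpolation=cv2.INTER_CUBIC)
    def ln(X,col):
        p=((proj(c,X,s)-[max(x0,0),max(y0,0)]+.5)*f).astype(int)
        cv2.polylines(im,[p.reshape(-1,1,2)],False,col,1)
    for h,col in ((.005,(255,0,0)),(.033,(255,160,0))):
        ln([P3(.0346,th+30+60*i,h) for i in range(7)],col)
    for i in range(6):
        for sg in (-1,1):
            ln([P2(.0165,sg*.006,th+60*i,.047),P2(.03,sg*.006,th+60*i,.047)],(0,255,0))
            ln([P2(.0165,sg*.006,th+60*i,.033),P2(.03,sg*.006,th+60*i,.033)],(0,0,255))
    if line is not None: ln([P2(-.016,0,line,.056),P2(.016,0,line,.056)],(255,0,255))
    return im
E
python3 - <<'E'
from h import *; import pickle
s,c=pickle.load(open('w2.pkl','rb'))
save('o2',draw(c,s,-1,f=7,half=42,line=83.6))
E
```

```text
(no output)
```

View pics/o2.png

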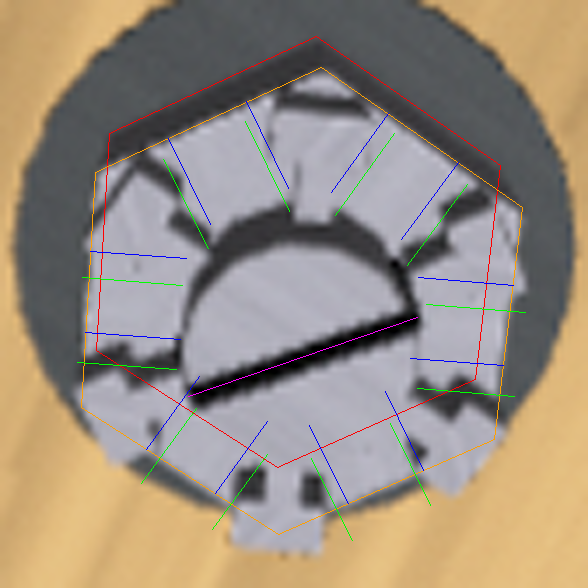

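```bash
cat >> h.py <<'E'
from scipy.spatial.transform import Rotation as Ro
def tgt(h,yang,off=np.zeros(3)):
    y=np.cos(np.radians(yang))*E1+np.sin(np.radians(yang))*E2; z=-A; x=np.cross(y,z)
    return W0+h*A+off, np.c_[x,y,z]
def yaw(s): 
    y=np.array(s['ee_rot'])[:,1]; return np.degrees(np.arctan2(y@E2,y@E1))
def delta(s,p,R):
    d=(p-np.array(s['tcp_pos']))/.025; r=Ro.from_matrix(R@np.array(s['ee_rot']).T).as_rotvec(); return np.round(d,3),np.round(r,4)
def st(s):
    p=np.array(s['tcp_pos'])-W0
    print('t',round(s['time_s'],2),'j',np.round(s['joints'],1).tolist(),'h',np.round(1e3*p@A,1),'lat',np.round([1e3*p@E1,1e3*p@E2],1),'yaw',round(yaw(s),2),'F',np.round(s['wrist_force'],1),'Ma',round(float(np.dot(s['moment'],A)),3),'M',np.round(s['moment'],2),'g',round(s['gripper_width'],3))
E
python3 - <<'E'
from h import *
s=sense(); st(s)
for y in (-1,-61,-121,119,-181,59): print(y,delta(s,*tgt(.08,y)))
E
```

```text
t 4.0 j [19.9, 24.6, -1.5, 11.9, -91.9, 45.6] h 132.5 lat [0.6 1.2] yaw -116.21 F [ 1.3 -0.  -0.4] Ma 0.032 M [ 0.71 -0.76  0.03] g 1.005
-1 (array([-0.785, -0.756, -1.794]), array([0.7396, 0.6954, 1.7356]))
-61 (array([-0.785, -0.756, -1.794]), array([0.361 , 0.3357, 0.8279]))
-121 (array([-0.785, -0.756, -1.794]), array([-0.0198, -0.0249, -0.0785]))
119 (array([-0.785, -0.756, -1.794]), array([-0.7878, -0.7484, -1.8877]))
-181 (array([-0.785, -0.756, -1.794]), array([-0.4027, -0.3863, -0.9837]))
59 (array([-0.785, -0.756, -1.794]), array([1.1152, 1.0541, 2.645 ]))
```

Call:
{"op": "apply_moves", "data": {
  "plan": [
    [[100,-0.4,-0.38,-0.9,-0.01,-0.0125,-0.04],[100,-0.39,-0.38,-0.9,-0.01,-0.0125,-0.04],[100,0,0,0,0,0,0],[100,0,0,0,0,0,0]]
  ]
}}

```text
time_s: 4.33
tcp_pos: [0.5107, -0.0665, 0.1896]
ee_rot: [[0.861, -0.369, -0.351], [-0.484, -0.807, -0.338], [-0.158, 0.46, -0.874]]
wrist_force: [1.0, 0.3, -0.2]
gripper_width: 1.0
```

Run:
```python
from h import *
s=sense(); st(s)
c=capture('wrist'); save('w3',c['pixels'])
import pickle; pickle.dump((s,c),open('w3.pkl','wb'))
save('o3',draw(c,s,-1,f=6,half=48,line=83.6))
print(delta(s,*tgt(.017,-121)))
```

```text
t 4.33 j [18.6, 24.4, -7.2, 12.1, -85.2, 40.4] h 88.0 lat [4.9 0.1] yaw -121.31 F [ 1.   0.3 -0.2] Ma -0.03 M [ 0.66 -0.8  -0.  ] g 1.0
(array([-1.223, -0.966, -2.38 ]), array([-0.0017,  0.0189, -0.0003]))
```

View pics/o3.png

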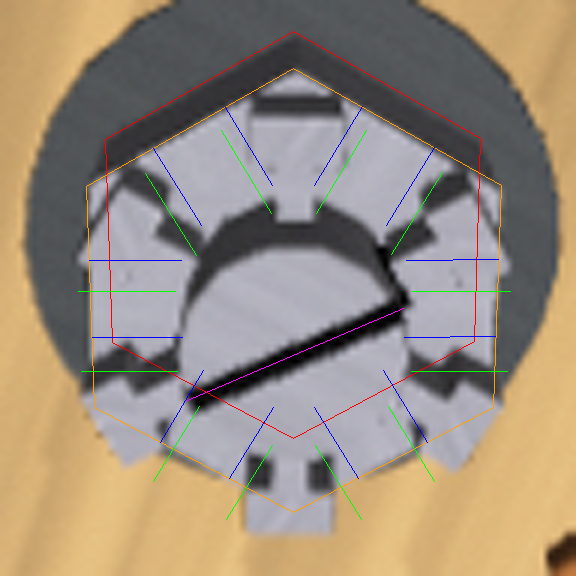

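View pics/w3.png

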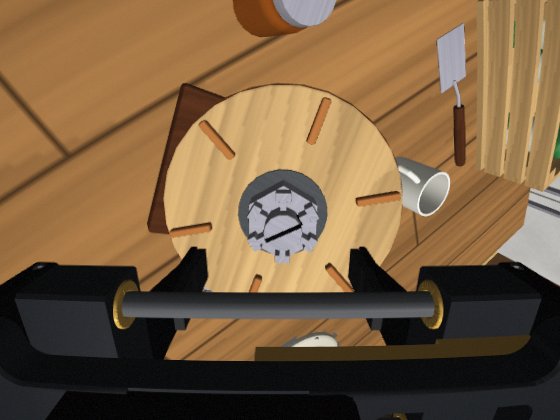

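```bash
cat >> h.py <<'E'
def lineang(c,s):
    n=600; half=.02; im=rect(c,s,.056,half=half,n=n); g=cv2.cvtColor(im,cv2.COLOR_RGB2GRAY).astype(float)
    xx,yy=np.meshgrid(np.linspace(-half,half,n),-np.linspace(-half,half,n))
    w=np.clip(110-g,0,None)*((xx**2+yy**2)<.0125**2)
    m=np.array([(w*xx).sum(),(w*yy).sum()])/w.sum(); d=np.stack([xx-m[0],yy-m[1]],-1)
    C=np.einsum('ij,ijk,ijl->kl',w,d,d)/w.sum(); e,V=np.linalg.eigh(C); v=V[:,1]
    return np.degrees(np.arctan2(v[1],v[0]))%180, np.sqrt(e)*1e3, m*1e3
E
python3 - <<'E'
from h import *; import pickle
for f in ('w2','w3'):
    s,c=pickle.load(open(f+'.pkl','rb')); print(lineang(c,s))
    im=rect(c,s,.056,half=.02,n=400); save('l_'+f,im)
E
```

```text
(np.float64(84.00818291001687), array([0.84022649, 7.21087596]), array([-0.28145294,  0.0245996 ]))
(np.float64(83.98181581468012), array([0.85305086, 7.18110129]), array([-0.29350132, -0.06642308]))
```

Call:
{"op": "apply_moves", "data": {
  "plan": [
    [[100,-0.35,-0.2,-0.4,0,0.019,0],[100,-0.2,-0.1,-0.3,0,0,0],[100,0,0,0,0,0,0]]
  ]
}}

```text
time_s: 4.63
tcp_pos: [0.4995, -0.0727, 0.1734]
ee_rot: [[0.86, -0.361, -0.362], [-0.481, -0.809, -0.336], [-0.171, 0.463, -0.869]]
wrist_force: [0.2, 0.2, -0.3]
gripper_width: 1.002
```

Run:
```python
from h import *
s=sense(); st(s)
c=capture('wrist'); print(lineang(c,s)); save('o4',draw(c,s,-1,f=6,half=48,line=86))
print(delta(s,*tgt(.017,-121)))
```

```text
t 4.63 j [18.2, 24.5, -9.7, 12.0, -83.2, 40.7] h 67.7 lat [0.9 0.8] yaw -120.86 F [ 0.2  0.2 -0.3] Ma 0.005 M [ 0.73 -0.71 -0.03] g 1.002
(np.float64(83.99498557895461), array([0.87789306, 7.17017234]), array([-0.29215109, -0.14080899]))
(array([-0.774, -0.717, -1.732]), array([-0.0041,  0.005 , -0.003 ]))
```

View pics/o4.png

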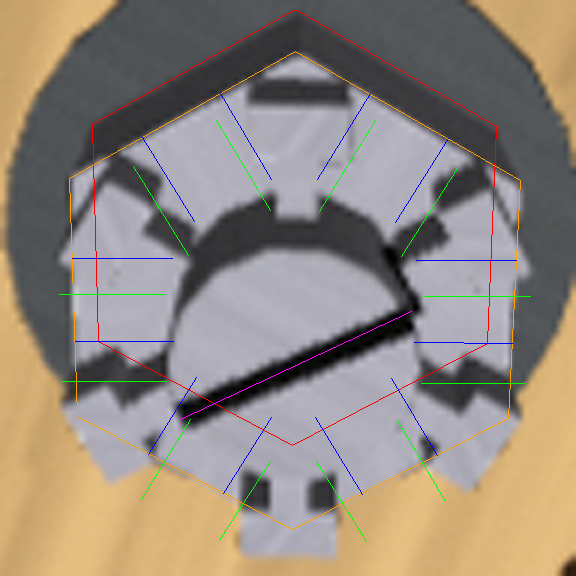

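View pics/l_w3.png

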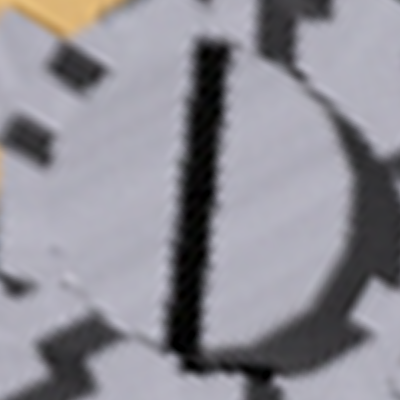

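Call:
{"op": "apply_moves", "data": {
  "plan": [
    [[100,-0.19,-0.18,-0.43,-0.004,0.005,-0.003],[100,-0.19,-0.18,-0.43,0,0,0],[100,-0.19,-0.18,-0.43,0,0,0],[100,0,0,0,0,0,0],[100,0,0,0,0,0,0]]
  ]
}}

```text
time_s: 5.1
tcp_pos: [0.4882, -0.086, 0.1427]
ee_rot: [[0.86, -0.361, -0.361], [-0.482, -0.808, -0.34], [-0.168, 0.466, -0.868]]
wrist_force: [0.5, 0.4, 0.8]
gripper_width: 1.002
```

Run:
```python
from h import *
s=sense(); st(s)
print(delta(s,*tgt(.017,-121)))
```

```text
t 5.1 j [17.4, 25.1, -14.0, 12.8, -78.4, 40.1] h 32.4 lat [ 2.5 -0.6] yaw -120.96 F [0.5 0.4 0.8] Ma -0.048 M [ 0.62 -0.8  -0.01] g 1.002
(array([-0.323, -0.187, -0.503]), array([ 0.0002,  0.0063, -0.0034]))
```

Call:
{"op": "apply_moves", "data": {
  "plan": [
    [[100,-0.17,-0.1,-0.25,0,0.006,-0.003],[100,-0.17,-0.1,-0.25,0,0,0],[100,0,0,0,0,0,0],[100,0,0,0,0,0,0]]
  ]
}}

```text
time_s: 5.43
tcp_pos: [0.481, -0.0906, 0.1307]
ee_rot: [[0.859, -0.361, -0.364], [-0.483, -0.807, -0.339], [-0.171, 0.467, -0.868]]
wrist_force: [-0.7, 0.6, 0.2]
gripper_width: 0.995
```

Run:
```python
from h import *
s=sense(); st(s)
print(delta(s,*tgt(.017,-121)))
c=capture('wrist'); save('w5',c['pixels']); st(sense())
```

```text
t 5.43 j [17.1, 25.3, -15.8, 12.9, -76.5, 39.9] h 17.8 lat [ 0.6 -0.3] yaw -120.99 F [-0.7  0.6  0.2] Ma 0.008 M [ 0.69 -0.74  0.01] g 0.995
(array([-0.035, -0.001, -0.022]), array([-0.0003,  0.0036, -0.0014]))
t 5.48 j [17.1, 25.3, -15.8, 12.9, -76.5, 39.9] h 17.7 lat [ 0.5 -0.2] yaw -121.0 F [ 0.   0.8 -0.3] Ma 0.045 M [ 0.77 -0.73  0.01] g 0.999
```

View pics/w5.png

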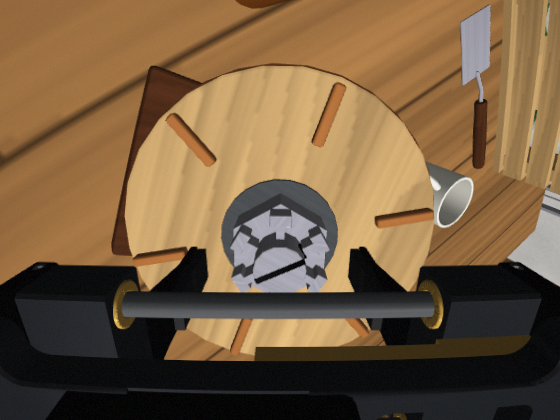

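The nut sits centred between the jaws, around (280,240), with the scored line visible at (280,268). Closing the jaws.

Call:
{"op": "apply_moves", "data": {
  "plan": [
    [[0,0,0,0,0,0,0],[0,0,0,0,0,0,0],[0,0,0,0,0,0,0],[0,0,0,0,0,0,0],[0,0,0,0,0,0,0],[0,0,0,0,0,0,0],[0,0,0,0,0,0,0],[0,0,0,0,0,0,0]]
  ]
}}

```text
time_s: 6.15
tcp_pos: [0.4821, -0.0902, 0.1315]
ee_rot: [[0.859, -0.362, -0.361], [-0.483, -0.807, -0.339], [-0.169, 0.466, -0.869]]
wrist_force: [0.1, -0.3, 1.2]
gripper_width: 0.482
```

Run:
```python
from h import *
s=sense(); st(s)
c=capture('wrist'); print(lineang(c,s)); save('o6',draw(c,s,-1,f=6,half=48,line=84)); st(sense())
```

```text
t 6.15 j [17.2, 25.2, -15.7, 12.9, -76.6, 39.9] h 19.1 lat [ 1.2 -0.3] yaw -121.0 F [ 0.1 -0.3  1.2] Ma 0.016 M [ 0.72 -0.73 -0.  ] g 0.482
(np.float64(84.09623091830437), array([0.89646003, 7.17642617]), array([-0.31871687, -0.20439763]))
t 6.2 j [17.2, 25.2, -15.7, 12.9, -76.6, 39.9] h 19.0 lat [ 1.2 -0.3] yaw -121.0 F [ 0.8 -0.1  0.3] Ma 0.043 M [ 0.75 -0.78  0.04] g 0.43
```

View pics/o6.png

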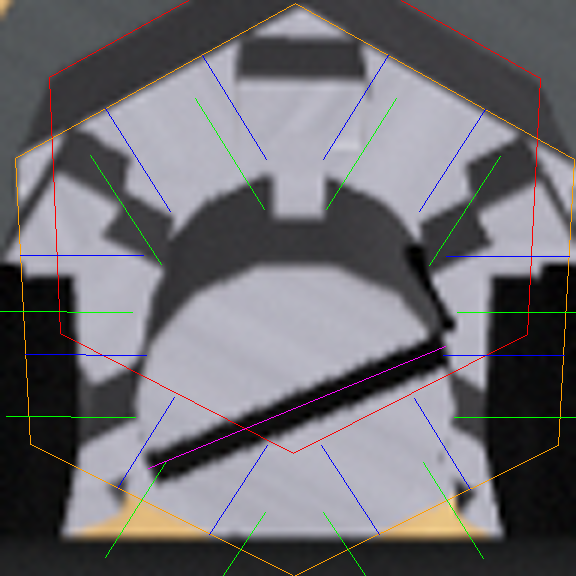

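Run:
```python
from h import *
st(sense())
c=capture('wrist'); save('w7',c['pixels']); st(sense()); c=capture('top');  save('t7',cv2.resize(c['pixels'][140:280,240:420],None,fx=4,fy=4,interpolation=cv2.INTER_CUBIC)); st(sense())
```

```text
t 6.2 j [17.2, 25.2, -15.7, 12.9, -76.6, 39.9] h 19.0 lat [ 1.2 -0.3] yaw -121.0 F [ 0.8 -0.1  0.3] Ma 0.043 M [ 0.75 -0.78  0.04] g 0.43
t 6.25 j [17.2, 25.2, -15.7, 12.9, -76.6, 39.9] h 19.0 lat [ 1.1 -0.4] yaw -121.0 F [-1.7 -3.8  2.7] Ma 0.002 M [-0.81 -0.05  0.37] g 0.39
t 6.3 j [17.1, 25.2, -15.7, 13.0, -76.7, 39.9] h 19.0 lat [ 0.5 -1.4] yaw -121.0 F [ 0.3 -2.   1.7] Ma 0.1 M [ 0.14 -0.64  0.3 ] g 0.352
```

View pics/w7.png

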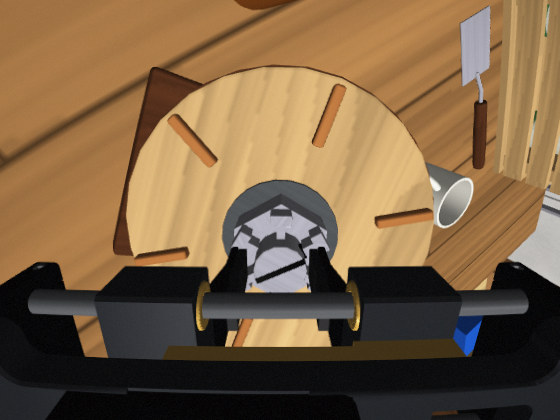

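View pics/t7.png

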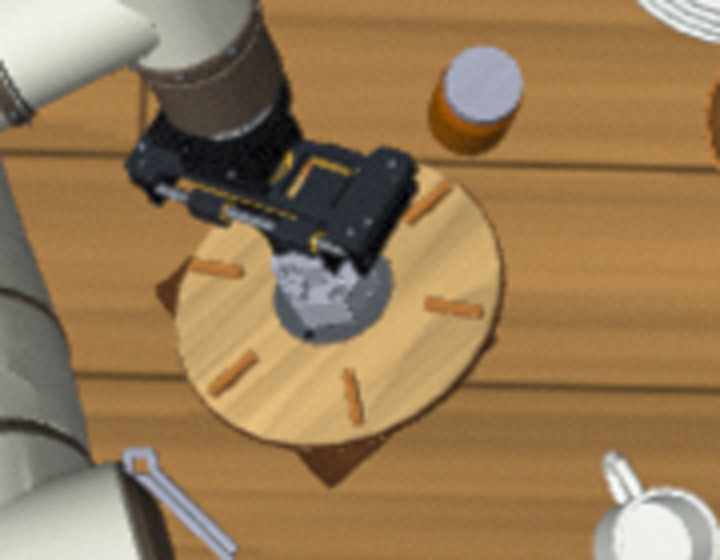

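Run:
```python
from h import *; import pickle
st(sense())
s,c=pickle.load(open('w2.pkl','rb')); P=cloud(c,s)
for r,th in ((0,0),(.01,0),(.01,180),(.01,270)):
    u,v=np.round(proj(c,[P3(r,th,.056)],s)[0]).astype(int); print(r,th,(u,v),c['depth'][v,u], 'h',((P[v,u]-W0)@A).round(4))
D=(P-W0); h=D@A; l=np.linalg.norm(D-h[...,None]*A,axis=-1)
m=(l<.04)&(c['depth']>0); print(np.histogram(h[m],bins=np.arange(0,.07,.004)))
# finger depth now
s=sense();c=capture('wrist'); pickle.dump((s,c),open('w8.pkl','wb'))
T=np.array(c['mount']); 
for (u,v) in [(228,262),(232,275),(330,262),(325,275),(240,270),(320,270),(280,270)]:
    d=c['depth'][v,u]; n=cv2.undistortPoints(np.array([[[u,v]]],float),c['mtx'],c['distortion'])[0,0]
    print((u,v),round(float(d),4),'tool',(T[:3,:3]@(np.array([*n,1])*d)+T[:3,3]).round(4))
im=c['pixels'][180:330,190:370]; save('w8z',cv2.resize(im,None,fx=4,fy=4,interpolation=cv2.INTER_CUBIC)); st(sense())
```

```text
t 6.3 j [17.1, 25.2, -15.7, 13.0, -76.7, 39.9] h 19.0 lat [ 0.5 -1.4] yaw -121.0 F [ 0.3 -2.   1.7] Ma 0.1 M [ 0.14 -0.64  0.3 ] g 0.352
0 0 (np.int64(279), np.int64(209)) 0.27201453 h 0.0568
0.01 0 (np.int64(274), np.int64(199)) 0.26962095 h 0.0562
0.01 180 (np.int64(283), np.int64(218)) 0.27549428 h 0.0561
0.01 270 (np.int64(288), np.int64(204)) 0.27080002 h 0.0567
(array([ 190,  790,   35,   32,   38,   35,   37,  104, 1012,  106,  111,
        882,   96,  418,  465,    0,    0]), array([0.   , 0.004, 0.008, 0.012, 0.016, 0.02 , 0.024, 0.028, 0.032,
       0.036, 0.04 , 0.044, 0.048, 0.052, 0.056, 0.06 , 0.064, 0.068]))
(228, 262) 0.2344 tool [-0.0249 -0.0404  0.0196]
(232, 275) 0.1448 tool [ 0.011  -0.0233 -0.063 ]
(330, 262) 0.2337 tool [-0.0245  0.0405  0.019 ]
(325, 275) 0.144 tool [ 0.0114  0.0222 -0.0636]
(240, 270) 0.1521 tool [ 0.0097 -0.0203 -0.0558]
(320, 270) 0.1488 tool [ 0.0114  0.0205 -0.0587]
(280, 270) 0.1732 tool [-0.0006  0.0005 -0.0369]
t 6.35 j [17.1, 25.2, -15.7, 13.0, -76.7, 39.9] h 19.0 lat [ 0.5 -1.3] yaw -121.0 F [ 0.3 -4.8  1.3] Ma 0.097 M [-0.4  -0.4   0.44] g 0.351
```

View pics/w8z.png

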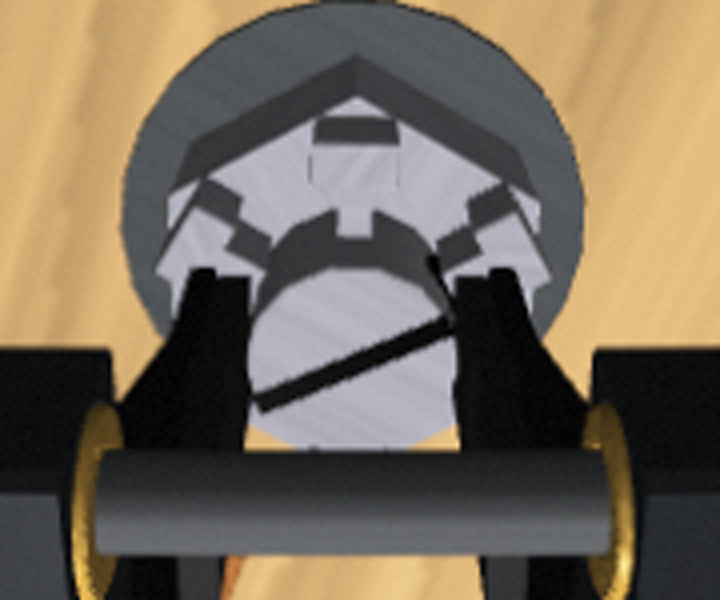

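Run:
```python
from h import *; import pickle
s,c=pickle.load(open('w8.pkl','rb')); T=np.array(c['mount'])
for (u,v) in [(245,248),(245,250),(245,253),(245,257),(245,262),(245,267),(240,250),(240,257),(237,257),(247,257),(249,257),(315,248),(315,250),(315,257),(318,257),(312,262),(310,270),(251,270),(250,285),(225,285)]:
    d=c['depth'][v,u]; n=cv2.undistortPoints(np.array([[[u,v]]],float),c['mtx'],c['distortion'])[0,0]
    X=T[:3,:3]@(np.array([*n,1])*d)+T[:3,3]
    print((u,v),c['pixels'][v,u],round(float(d),4),'tool',X.round(4),'h',((np.array(s['ee_rot'])@X+s['tcp_pos']-W0)@A).round(4))
```

```text
(245, 248) [145 143 156] 0.1796 tool [ 0.0089 -0.0208 -0.0271] h 0.0462
(245, 250) [14 12 13] 0.176 tool [ 0.0093 -0.0204 -0.0307] h 0.0498
(245, 253) [13  7 14] 0.1726 tool [ 0.0091 -0.02   -0.0344] h 0.0535
(245, 257) [11 11 13] 0.1681 tool [ 0.0089 -0.0195 -0.0392] h 0.0583
(245, 262) [11 12 13] 0.1613 tool [ 0.0094 -0.0188 -0.0462] h 0.0653
(245, 267) [13 11 11] 0.1557 tool [ 0.0095 -0.0181 -0.0521] h 0.0711
(240, 250) [6 5 5] 0.1716 tool [ 0.0112 -0.0228 -0.0348] h 0.0539
(240, 257) [6 8 8] 0.1643 tool [ 0.0106 -0.0219 -0.0426] h 0.0617
(237, 257) [6 4 4] 0.1638 tool [ 0.0109 -0.0235 -0.0431] h 0.0622
(247, 257) [ 9 10 10] 0.1677 tool [ 0.0091 -0.0183 -0.0396] h 0.0587
(249, 257) [14 13 13] 0.1673 tool [ 0.0093 -0.0172 -0.0399] h 0.059
(315, 248) [8 6 7] 0.1756 tool [ 0.0106  0.0213 -0.0307] h 0.0498
(315, 250) [10  6  6] 0.1728 tool [ 0.0107  0.0209 -0.0337] h 0.0528
(315, 257) [8 8 8] 0.1642 tool [ 0.0107  0.0199 -0.0427] h 0.0617
(318, 257) [8 8 7] 0.1643 tool [ 0.0106  0.0215 -0.0426] h 0.0617
(312, 262) [11  7 10] 0.1628 tool [ 0.0087  0.018  -0.0448] h 0.0639
(310, 270) [13 12 12] 0.1529 tool [ 0.0093  0.0159 -0.055 ] h 0.074
(251, 270) [42 42 44] 0.1715 tool [ 0.0001 -0.0164 -0.0384] h 0.0574
(250, 285) [13 15 13] 0.1652 tool [-0.0048 -0.0164 -0.0466] h 0.0657
(225, 285) [8 7 7] 0.1361 tool [ 0.011  -0.0252 -0.0722] h 0.0913
```

The jaws closed at 30.5 mm, which means they are on the spindle end and not the nut. In wrist depth the real fingertips sit at tool z of about -28 mm, 36 mm short of the stated +8 mm. I'll open, go about 35 mm deeper and check by camera.

Call:
{"op": "apply_moves", "data": {
  "plan": [
    [[100,0,0,0,0,0,0],[100,0,0,0,0,0,0],[100,0,0,0,0,0,0],[100,0,0,0,0,0,0],[100,0,0,0,0,0,0],[100,0,0,0,0,0,0],[100,0,0,0,0,0,0],[100,0,0,0,0,0,0],[100,0,0,0,0,0,0]]
  ]
}}

```text
time_s: 7.1
tcp_pos: [0.4822, -0.0899, 0.1312]
ee_rot: [[0.859, -0.362, -0.361], [-0.483, -0.808, -0.338], [-0.169, 0.465, -0.869]]
wrist_force: [-0.2, 0.3, -0.7]
gripper_width: 0.944
```

Run:
```python
from h import *; import pickle
s=sense(); st(s)
print(delta(s,*tgt(-.012,-121)))
c=capture('wrist'); T=np.array(c['mount']); pickle.dump((s,c),open('w9.pkl','wb'))
for (u,v) in [(198,248),(198,252),(198,256),(190,256),(204,252),(204,256),(204,270),(358,252),(358,256),(352,260)]:
    d=c['depth'][v,u]; n=cv2.undistortPoints(np.array([[[u,v]]],float),c['mtx'],c['distortion'])[0,0]
    X=T[:3,:3]@(np.array([*n,1])*d)+T[:3,3]
    print((u,v),c['pixels'][v,u],round(float(d),4),'tool',X.round(4))
```

```text
t 7.1 j [17.2, 25.3, -15.7, 12.9, -76.5, 39.9] h 18.9 lat [1.5 0.1] yaw -121.0 F [-0.2  0.3 -0.7] Ma 0.028 M [ 0.79 -0.78  0.  ] g 0.944
(array([-0.508, -0.424, -1.048]), array([-0.0015,  0.0064, -0.0018]))
(198, 248) [5 5 2] 0.1737 tool [ 0.0114 -0.0479 -0.0326]
(198, 252) [6 6 5] 0.1683 tool [ 0.0114 -0.0465 -0.0382]
(198, 256) [ 8  9 10] 0.1672 tool [ 0.0097 -0.0462 -0.0399]
(190, 256) [8 6 6] 0.1625 tool [ 0.0118 -0.0494 -0.0442]
(204, 252) [12 12 12] 0.1712 tool [ 0.0102 -0.0438 -0.0355]
(204, 256) [7 8 9] 0.1682 tool [ 0.0093 -0.043  -0.039 ]
(204, 270) [12 12 11] 0.1631 tool [ 0.0042 -0.0418 -0.046 ]
(358, 252) [6 4 7] 0.1687 tool [ 0.0113  0.0451 -0.0377]
(358, 256) [10 10  9] 0.1675 tool [ 0.0097  0.0448 -0.0396]
(352, 260) [11 11  8] 0.1634 tool [ 0.0094  0.0404 -0.0439]
```

Call:
{"op": "apply_moves", "data": {
  "plan": [
    [[100,-0.2,-0.15,-0.35,0,0.006,-0.002],[100,-0.17,-0.14,-0.33,0,0,0],[100,-0.1,-0.09,-0.2,0,0,0],[100,0,0,0,0,0,0],[100,0,0,0,0,0,0]]
  ]
}}

```text
time_s: 7.57
tcp_pos: [0.4681, -0.1007, 0.1063]
ee_rot: [[0.856, -0.361, -0.369], [-0.485, -0.807, -0.337], [-0.176, 0.468, -0.866]]
wrist_force: [-0.2, -0.1, 1.1]
gripper_width: 0.995
```

Run:
```python
from h import *
s=sense(); st(s)
c=capture('wrist'); save('w10',c['pixels'])
for h in (-.012,-.017): print(h,delta(s,*tgt(h,-121)))
```

```text
t 7.57 j [16.4, 25.9, -19.1, 13.3, -72.9, 39.5] h -11.4 lat [-1.8 -0.4] yaw -120.98 F [-0.2 -0.1  1.1] Ma 0.009 M [ 0.73 -0.8   0.01] g 0.995
-0.012 (array([ 0.056,  0.007, -0.052]), array([-0.0014, -0.0021,  0.0011]))
-0.017 (array([-0.018, -0.06 , -0.225]), array([-0.0014, -0.0021,  0.0011]))
```

View pics/w10.png

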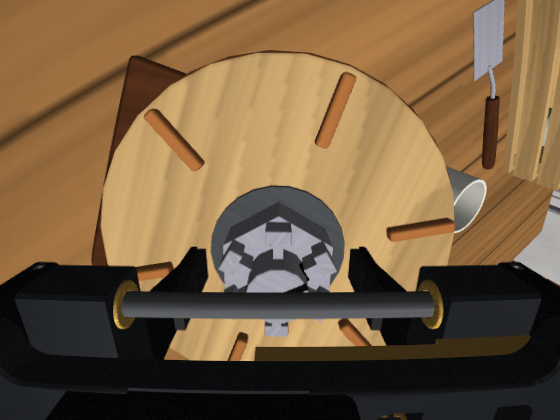

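Call:
{"op": "apply_moves", "data": {
  "plan": [
    [[100,0.02,-0.04,-0.2,-0.001,-0.002,0.001],[100,0,0,0,0,0,0],[0,0,0,0,0,0,0],[0,0,0,0,0,0,0],[0,0,0,0,0,0,0],[0,0,0,0,0,0,0],[0,0,0,0,0,0,0],[0,0,0,0,0,0,0],[0,0,0,0,0,0,0]]
  ]
}}

```text
time_s: 8.37
tcp_pos: [0.4689, -0.1031, 0.1023]
ee_rot: [[0.858, -0.36, -0.367], [-0.484, -0.806, -0.341], [-0.173, 0.47, -0.865]]
wrist_force: [-0.0, 1.1, -0.0]
gripper_width: 0.688
```

Run:
```python
from h import *; import pickle
s=sense(); st(s)
c=capture('wrist'); save('w11',c['pixels']); pickle.dump((s,c),open('w11.pkl','wb')); st(sense())
im=c['pixels'][180:330,190:370]; save('w11z',cv2.resize(im,None,fx=4,fy=4,interpolation=cv2.INTER_CUBIC))
```

```text
t 8.37 j [16.3, 26.2, -19.5, 13.6, -72.2, 39.4] h -15.4 lat [ 0.5 -1.5] yaw -121.01 F [-0.   1.1 -0. ] Ma 0.021 M [ 1.22 -0.9  -0.14] g 0.688
t 8.42 j [16.3, 26.2, -19.5, 13.6, -72.2, 39.4] h -15.4 lat [ 0.5 -1.5] yaw -121.01 F [-0.3 -2.  -0.1] Ma 0.064 M [ 0.6  -0.81  0.14] g 0.686
```

View pics/w11z.png

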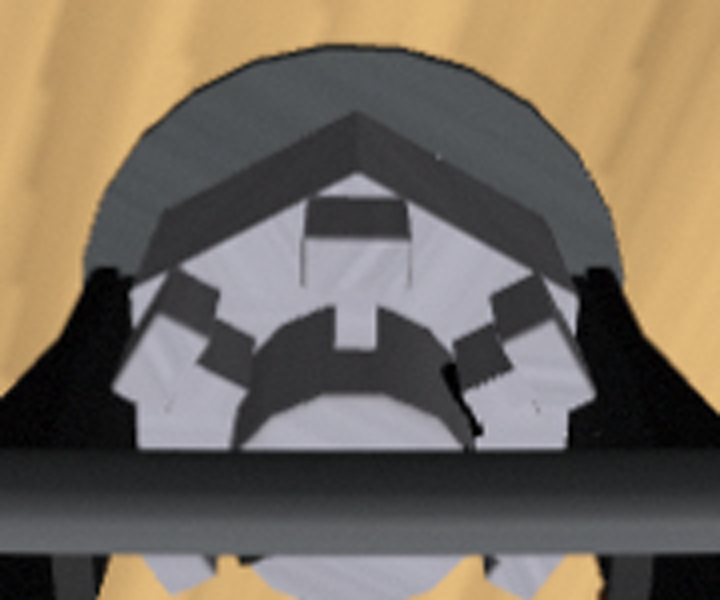

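Gripped on the flats: opening 0.686, about 59.7 mm. The yaw of -121.0° agrees with a nut angle of -1°. Now the slack turn.

Call:
{"op": "apply_moves", "data": {
  "plan": [
    [[0,0,0,0,-0.022,-0.0203,-0.052],[0,0,0,0,-0.022,-0.0203,-0.052],[0,0,0,0,-0.022,-0.0203,-0.052],[0,0,0,0,-0.022,-0.0203,-0.052],[0,0,0,0,-0.022,-0.0203,-0.052],[0,0,0,0,0,0,0],[0,0,0,0,0,0,0]]
  ]
}}

```text
time_s: 9.0
tcp_pos: [0.4687, -0.1032, 0.1025]
ee_rot: [[0.705, -0.607, -0.368], [-0.709, -0.617, -0.34], [-0.021, 0.501, -0.865]]
wrist_force: [-0.5, -1.0, 0.1]
gripper_width: 0.686
```

Run:
```python
from h import *; import pickle
s=sense(); st(s); print(delta(s,*tgt(-.0155,yaw(s))))
c=capture('wrist');  pickle.dump((s,c),open('w12.pkl','wb')); st(sense())
im=c['pixels'][180:330,190:370]; save('w12z',cv2.resize(im,None,fx=4,fy=4,interpolation=cv2.INTER_CUBIC))
```

```text
t 9.0 j [16.2, 26.2, -19.4, 13.6, -72.2, 21.5] h -15.4 lat [ 0.3 -1.7] yaw -138.95 F [-0.5 -1.   0.1] Ma 0.023 M [ 0.52 -0.85  0.14] g 0.686
(array([-0.021,  0.063, -0.02 ]), array([ 0.0012, -0.0009, -0.0002]))
t 9.05 j [16.2, 26.2, -19.4, 13.6, -72.2, 21.5] h -15.4 lat [ 0.3 -1.7] yaw -138.95 F [-0.1 -0.5 -0. ] Ma -0.022 M [ 0.47 -0.83  0.1 ] g 0.687
```

View pics/w12z.png

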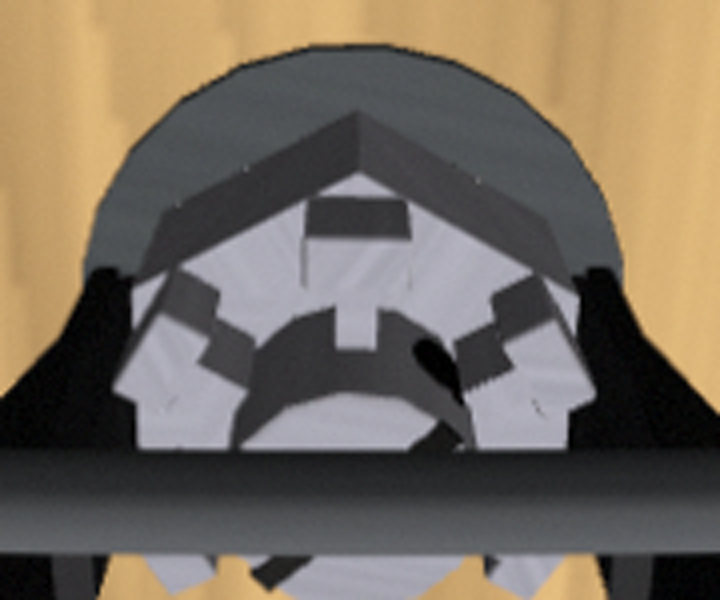

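Call:
{"op": "apply_moves", "data": {
  "plan": [
    [[0,0,0,0,-0.022,-0.0203,-0.052],[0,0,0,0,-0.022,-0.0203,-0.052],[0,0,0,0,-0.022,-0.0203,-0.052],[0,0,0,0,-0.022,-0.0203,-0.052],[0,0,0,0,-0.022,-0.0203,-0.052]]
  ]
}}

```text
time_s: 9.47
tcp_pos: [0.4684, -0.1034, 0.1027]
ee_rot: [[0.49, -0.79, -0.369], [-0.862, -0.376, -0.34], [0.13, 0.484, -0.865]]
wrist_force: [0.2, -1.3, 1.2]
gripper_width: 0.693
```

Run:
```python
from h import *; s=sense(); st(s); print(delta(s,*tgt(-.0155,yaw(s))))
```

```text
t 9.47 j [16.2, 26.2, -19.4, 13.6, -72.3, 4.1] h -15.4 lat [-0.  -1.9] yaw -156.42 F [ 0.2 -1.3  1.2] Ma 0.088 M [ 0.51 -0.79  0.19] g 0.693
(array([-0.01 ,  0.071, -0.028]), array([ 0.0013, -0.0019,  0.0002]))
```

Call:
{"op": "apply_moves", "data": {
  "plan": [
    [[0,0,0.02,0,-0.022,-0.0203,-0.052],[0,0,0,0,-0.022,-0.0203,-0.052]]
  ]
}}

```text
time_s: 9.63
tcp_pos: [0.4683, -0.1036, 0.1027]
ee_rot: [[0.389, -0.844, -0.369], [-0.902, -0.267, -0.341], [0.189, 0.466, -0.865]]
wrist_force: [-0.8, -0.2, 0.6]
gripper_width: 0.688
```

Run:
```python
from h import *; s=sense(); st(s)
```

```text
t 9.63 j [16.2, 26.2, -19.4, 13.6, -72.3, -3.0] h -15.4 lat [-0.2 -2. ] yaw -163.47 F [-0.8 -0.2  0.6] Ma 0.098 M [ 0.75 -0.76  0.09] g 0.688
```

Call:
{"op": "apply_moves", "data": {
  "plan": [
    [[0,0,0.02,0,-0.022,-0.0203,-0.052],[0,0,0,0,-0.022,-0.0203,-0.052]]
  ]
}}

```text
time_s: 9.8
tcp_pos: [0.4682, -0.1036, 0.1028]
ee_rot: [[0.283, -0.885, -0.37], [-0.927, -0.154, -0.341], [0.245, 0.439, -0.864]]
wrist_force: [-1.2, -0.4, 1.6]
gripper_width: 0.684
```

Run:
```python
from h import *; s=sense(); st(s)
```

```text
t 9.8 j [16.2, 26.2, -19.4, 13.6, -72.4, -10.1] h -15.4 lat [-0.3 -2.1] yaw -170.52 F [-1.2 -0.4  1.6] Ma 0.109 M [ 0.74 -0.74  0.1 ] g 0.684
```

Call:
{"op": "apply_moves", "data": {
  "plan": [
    [[0,0,0.02,0,-0.018,-0.017,-0.043],[0,0,0,0,-0.018,-0.017,-0.043]]
  ]
}}

```text
time_s: 9.97
tcp_pos: [0.468, -0.1036, 0.1029]
ee_rot: [[0.192, -0.909, -0.37], [-0.938, -0.059, -0.341], [0.288, 0.412, -0.864]]
wrist_force: [0.6, -0.1, 0.8]
gripper_width: 0.687
```

Run:
```python
from h import *; s=sense(); st(s)
c=capture('wrist'); im=c['pixels'][180:330,190:370]; save('w13z',cv2.resize(im,None,fx=4,fy=4,interpolation=cv2.INTER_CUBIC))
c=capture('top');  save('t13',cv2.resize(c['pixels'][140:280,240:420],None,fx=4,fy=4,interpolation=cv2.INTER_CUBIC))
```

```text
t 9.97 j [16.2, 26.2, -19.4, 13.6, -72.4, -15.9] h -15.5 lat [-0.5 -2.1] yaw -176.34 F [ 0.6 -0.1  0.8] Ma 0.074 M [ 0.79 -0.82  0.07] g 0.687
```

View pics/w13z.png

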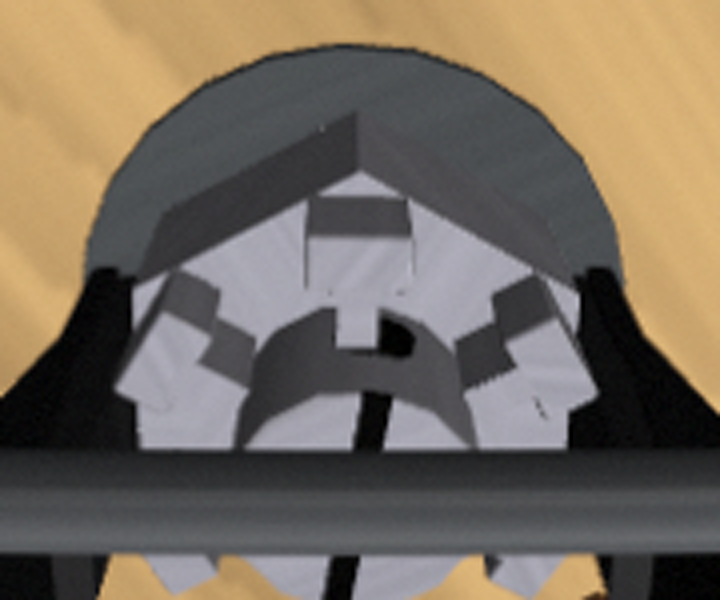

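View pics/t13.png

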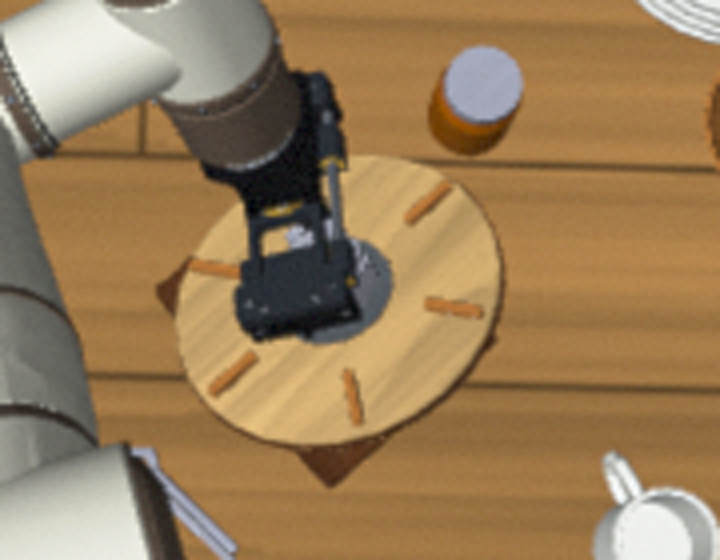

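Call:
{"op": "apply_moves", "data": {
  "plan": [
    [[0,0.01,0.02,0,-0.018,-0.017,-0.043],[0,0,0,0,-0.018,-0.017,-0.043]]
  ]
}}

```text
time_s: 10.23
tcp_pos: [0.468, -0.1036, 0.103]
ee_rot: [[0.105, -0.923, -0.371], [-0.939, 0.031, -0.341], [0.326, 0.384, -0.864]]
wrist_force: [-1.0, 0.1, 0.8]
gripper_width: 0.688
```

Run:
```python
from h import *; s=sense(); st(s)
```

```text
t 10.23 j [16.2, 26.2, -19.4, 13.6, -72.4, -21.3] h -15.4 lat [-0.6 -2.1] yaw 178.22 F [-1.   0.1  0.8] Ma 0.849 M [ 0.95 -0.6   0.81] g 0.688
```

Call:
{"op": "apply_moves", "data": {
  "plan": [
    [[0,0.01,0.02,0,-0.018,-0.017,-0.043],[0,0,0,0,-0.018,-0.017,-0.043]]
  ]
}}

```text
time_s: 10.4
tcp_pos: [0.4678, -0.1034, 0.103]
ee_rot: [[0.019, -0.928, -0.371], [-0.932, 0.118, -0.342], [0.361, 0.353, -0.863]]
wrist_force: [-1.0, -1.3, -0.6]
gripper_width: 0.686
```

Run:
```python
from h import *; s=sense(); st(s)
```

```text
t 10.4 j [16.3, 26.2, -19.4, 13.6, -72.5, -26.7] h -15.4 lat [-0.8 -1.9] yaw 172.91 F [-1.  -1.3 -0.6] Ma 0.932 M [ 0.87 -0.59  0.94] g 0.686
```

Snug was felt between 55 and 61° of turn: the moment jumped from about 0.09 to 0.9 N m. The predicted target is 95° in total, about 29° more, which fits the 20–42° rule.

Call:
{"op": "apply_moves", "data": {
  "plan": [
    [[0,0.01,0.01,0,-0.022,-0.0203,-0.052],[0,0,0,0,-0.022,-0.0203,-0.052],[0,0,0,0,-0.022,-0.0203,-0.052],[0,0,0,0,-0.022,-0.0203,-0.052],[0,0,0,0,-0.022,-0.0203,-0.052],[0,0,0,0,0,0,0],[0,0,0,0,0,0,0]]
  ]
}}

```text
time_s: 10.98
tcp_pos: [0.4675, -0.1033, 0.1031]
ee_rot: [[-0.235, -0.897, -0.373], [-0.863, 0.37, -0.345], [0.448, 0.241, -0.861]]
wrist_force: [-1.5, -1.5, 0.4]
gripper_width: 0.686
```

Run:
```python
from h import *; s=sense(); st(s); import pickle
c=capture('wrist'); im=c['pixels'][180:330,190:370]; save('w14z',cv2.resize(im,None,fx=4,fy=4,interpolation=cv2.INTER_CUBIC)); pickle.dump((s,c),open('w14.pkl','wb'))
save('o14',draw(c,s,yaw(s)+120,f=6,half=48,line=84))
```

```text
t 10.98 j [16.4, 26.3, -19.4, 13.7, -72.6, -42.8] h -15.3 lat [-1.1 -1.8] yaw 156.96 F [-1.5 -1.5  0.4] Ma 0.026 M [ 0.3  -0.94  0.27] g 0.686
```

View pics/w14z.png

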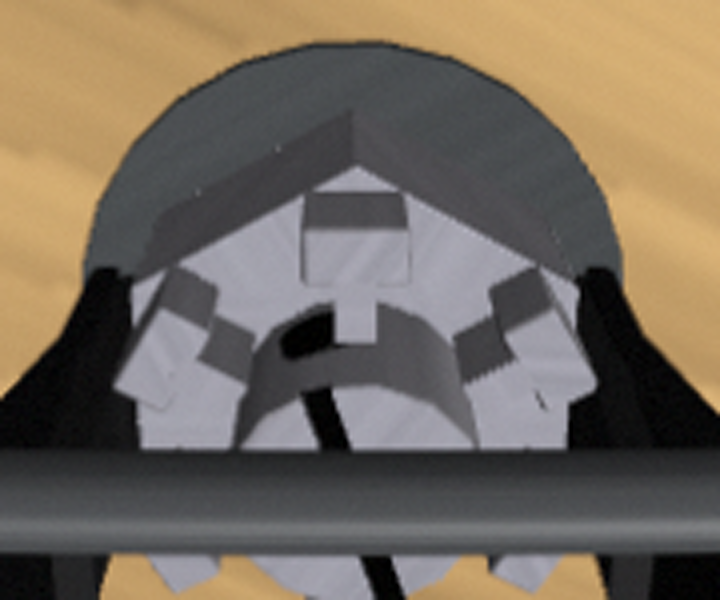

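View pics/o14.png

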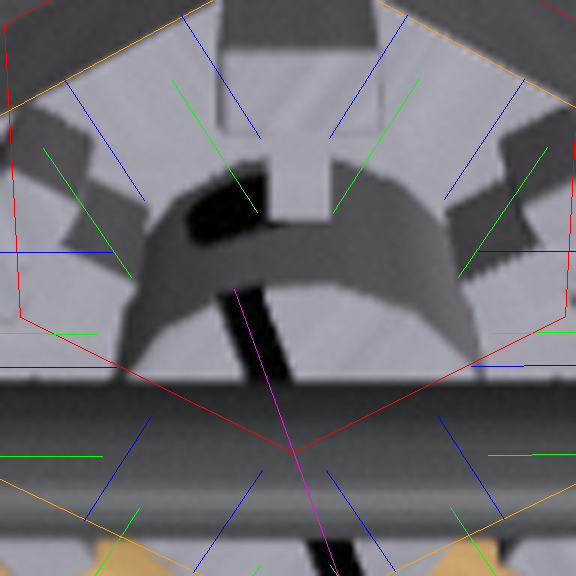

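Call:
{"op": "apply_moves", "data": {
  "plan": [
    [[0,0.02,0.04,0,-0.02,-0.0185,-0.0475],[0,0,0,0,-0.02,-0.0185,-0.0475],[0,0,0,0,-0.02,-0.0185,-0.0475],[0,0,0,0,0,0,0],[0,0,0,0,0,0,0]]
  ]
}}

```text
time_s: 11.45
tcp_pos: [0.4674, -0.103, 0.1031]
ee_rot: [[-0.369, -0.85, -0.376], [-0.795, 0.498, -0.345], [0.481, 0.172, -0.86]]
wrist_force: [-0.6, -0.9, 0.3]
gripper_width: 0.682
```

Run:
```python
from h import *; s=sense(); st(s)
c=capture('wrist'); im=c['pixels'][180:330,190:370]; save('w15z',cv2.resize(im,None,fx=4,fy=4,interpolation=cv2.INTER_CUBIC)); st(sense())
```

```text
t 11.45 j [16.4, 26.4, -19.3, 13.6, -72.8, -51.6] h -15.3 lat [-1.2 -1.5] yaw 148.14 F [-0.6 -0.9  0.3] Ma 0.155 M [ 0.44 -0.92  0.35] g 0.682
t 11.5 j [16.4, 26.4, -19.3, 13.6, -72.8, -51.6] h -15.3 lat [-1.2 -1.5] yaw 148.12 F [-0.4 -1.6  0.1] Ma 0.264 M [ 0.55 -0.82  0.39] g 0.691
```

View pics/w15z.png

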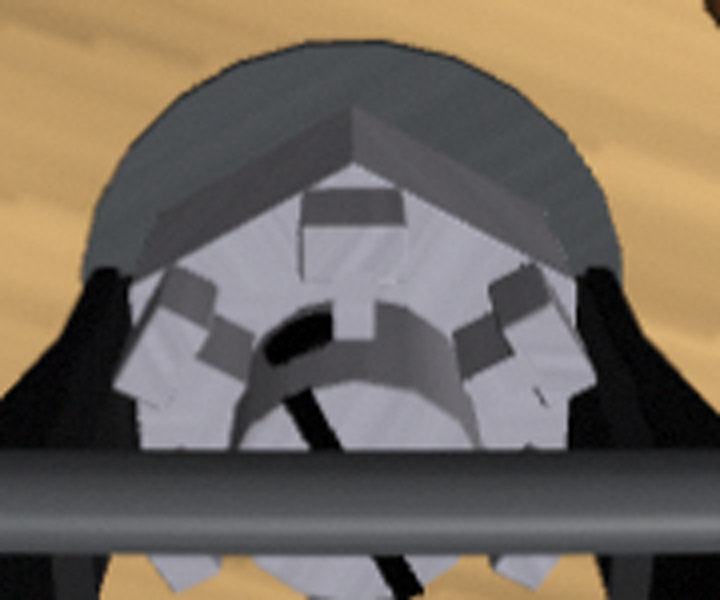

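Call:
{"op": "apply_moves", "data": {
  "plan": [
    [[0,0.02,0.02,0,-0.013,-0.012,-0.031],[0,0,0,0,-0.013,-0.012,-0.031],[0,0,0,0,0,0,0],[0,0,0,0,0,0,0]]
  ]
}}

```text
time_s: 11.83
tcp_pos: [0.4673, -0.103, 0.1032]
ee_rot: [[-0.422, -0.824, -0.378], [-0.761, 0.548, -0.346], [0.492, 0.142, -0.859]]
wrist_force: [-0.8, -2.3, 0.6]
gripper_width: 0.686
```

Run:
```python
from h import *; s=sense(); st(s)
c=capture('wrist'); im=c['pixels'][180:330,190:370]; save('w16z',cv2.resize(im,None,fx=4,fy=4,interpolation=cv2.INTER_CUBIC)); st(sense())
```

```text
t 11.83 j [16.4, 26.5, -19.2, 13.6, -73.0, -55.2] h -15.2 lat [-1.3 -1.5] yaw 144.51 F [-0.8 -2.3  0.6] Ma 0.37 M [ 0.56 -0.84  0.52] g 0.686
t 11.88 j [16.4, 26.5, -19.2, 13.6, -73.0, -55.2] h -15.3 lat [-1.3 -1.6] yaw 144.49 F [-0.6 -1.5 -0.3] Ma 0.401 M [ 0.63 -0.81  0.51] g 0.684
```

View pics/w16z.png

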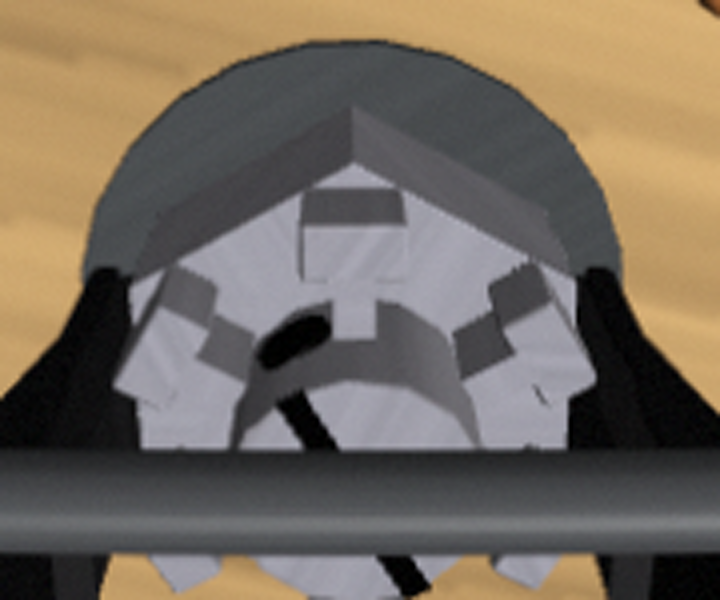

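The hole at (258–330, 342) now sits inside the slot opening (about 253–333). I'll release, back off along the axis and measure.

Call:
{"op": "apply_moves", "data": {
  "plan": [
    [[100,0,0,0,0,0,0],[100,0,0,0,0,0,0],[100,0,0,0,0,0,0],[100,0,0,0,0,0,0],[100,0,0,0,0,0,0]]
  ]
}}

```text
time_s: 12.3
tcp_pos: [0.468, -0.1021, 0.103]
ee_rot: [[-0.425, -0.823, -0.377], [-0.761, 0.55, -0.344], [0.49, 0.141, -0.86]]
wrist_force: [0.7, -0.2, -0.2]
gripper_width: 0.956
```

Run:
```python
from h import *; s=sense(); st(s); print(delta(s,*tgt(.08,yaw(s))))
```

```text
t 12.3 j [16.4, 26.5, -19.1, 13.5, -72.9, -55.3] h -14.9 lat [-0.6 -0.7] yaw 144.38 F [ 0.7 -0.2 -0.2] Ma -0.024 M [ 0.78 -0.88 -0.01] g 0.956
(array([1.411, 1.313, 3.268]), array([ 0.006 , -0.0108,  0.0016]))
```

Call:
{"op": "apply_moves", "data": {
  "plan": [
    [[100,0.28,0.26,0.65,0.003,-0.005,0],[100,0.28,0.26,0.65,0.003,-0.005,0],[100,0.28,0.26,0.65,0,0,0],[100,0.28,0.26,0.65,0,0,0],[100,0.28,0.26,0.65,0,0,0],[100,0,0,0,0,0,0],[100,0,0,0,0,0,0]]
  ]
}}

```text
time_s: 12.88
tcp_pos: [0.5023, -0.0682, 0.1866]
ee_rot: [[-0.43, -0.823, -0.372], [-0.763, 0.551, -0.337], [0.482, 0.139, -0.865]]
wrist_force: [0.1, 0.7, 0.1]
gripper_width: 0.999
```

Run:
```python
from h import *; import pickle
s=sense(); st(s)
c=capture('wrist'); pickle.dump((s,c),open('w17.pkl','wb')); print(lineang(c,s))
save('o17',draw(c,s,-96,f=6,half=48,line=84)); ctr=proj(c,[W0+.03*A],s)[0].astype(int)
save('w17z',cv2.resize(c['pixels'][ctr[1]-48:ctr[1]+48,ctr[0]-48:ctr[0]+48],None,fx=6,fy=6,interpolation=cv2.INTER_CUBIC))
c=capture('top');  save('t17',cv2.resize(c['pixels'][140:280,240:420],None,fx=4,fy=4,interpolation=cv2.INTER_CUBIC))
```

```text
t 12.88 j [18.5, 24.6, -7.7, 11.7, -85.8, -54.0] h 81.7 lat [-1.7  0.5] yaw 144.27 F [0.1 0.7 0.1] Ma 0.012 M [ 0.83 -0.84 -0.01] g 0.999
(np.float64(84.03892833536315), array([0.89879232, 7.19221387]), array([-0.27875583,  0.08132822]))
```

View pics/o17.png

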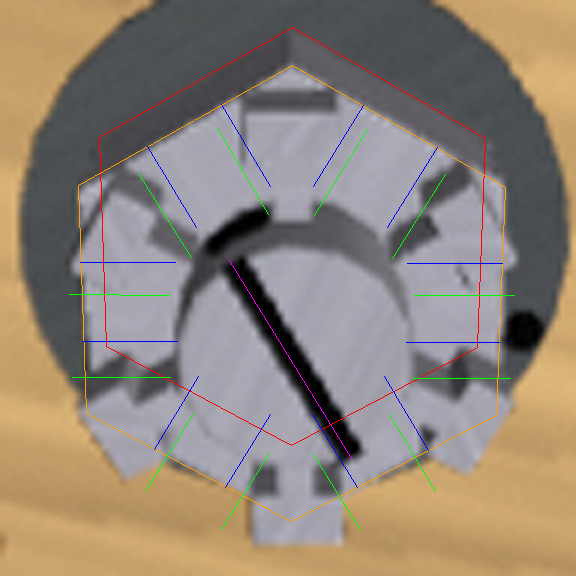

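View pics/w17z.png

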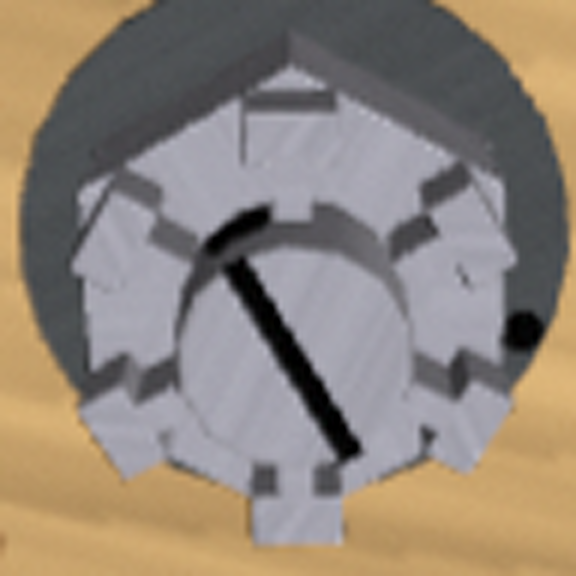

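View pics/t17.png

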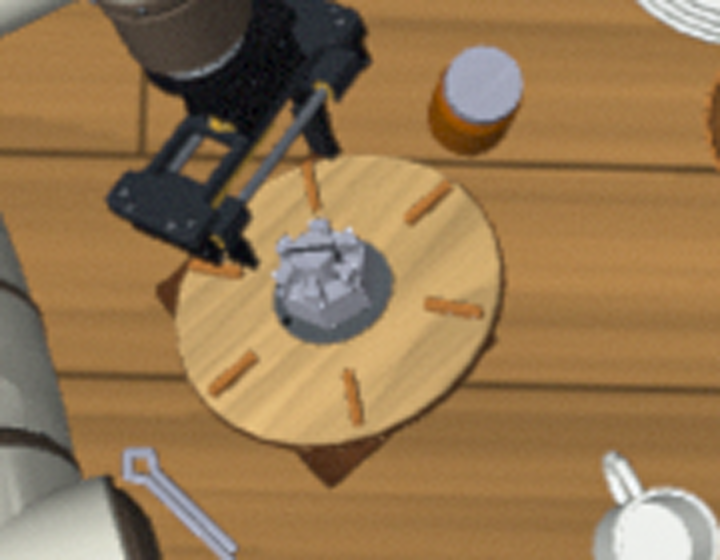

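```bash
cat > fit.py <<'E'
from h import *; import pickle
from scipy.ndimage import map_coordinates
def score(c,s,th,hexonly=False):
    g=cv2.GaussianBlur(cv2.cvtColor(c['pixels'],cv2.COLOR_RGB2GRAY).astype(np.float32),(0,0),.7)
    gx=cv2.Sobel(g,cv2.CV_32F,1,0); gy=cv2.Sobel(g,cv2.CV_32F,0,1)
    t=np.linspace(0,1,25)[:,None]; tot=[]
    L=[]
    for i in range(6):
        for h in (.005,.033): L.append((P3(.0346,th+30+60*i,h),P3(.0346,th+90+60*i,h)))
        if not hexonly:
          for sg in (-1,1):
            for h in (.033,.047): L.append((P2(.018,sg*.006,th+60*i,h),P2(.029,sg*.006,th+60*i,h)))
    for a,b in L:
        p=proj(c,a+(b-a)*t,s); d=p[-1]-p[0]; d/=np.linalg.norm(d)
        v=np.abs(map_coordinates(gx,[p[:,1],p[:,0]],order=1)*-d[1]+map_coordinates(gy,[p[:,1],p[:,0]],order=1)*d[0])
        tot.append(v.mean())
    return np.mean(tot)
def fit(f,th0):
    s,c=pickle.load(open(f+'.pkl','rb')); r=[]
    for ho in (True,False):
        T=np.arange(th0-5,th0+5.01,.25); S=np.array([score(c,s,t,ho) for t in T]); k=S.argmax(); k=min(max(k,3),len(T)-4)
        q=np.polyfit(T[k-3:k+4],S[k-3:k+4],2); r.append((T[k],-q[1]/2/q[0]))
    return np.round(r,2).tolist()
E
python3 - <<'E'
from fit import *
for f,t in (('w2',-1),('w3',-1),('w17',-96)): print(f,fit(f,t))
E
```

```text
w2 [[-2.0, -2.01], [2.25, 2.24]]
w3 [[-2.0, -1.88], [2.25, 2.26]]
w17 [[-94.75, -95.06], [-99.25, -99.23]]
```

```bash
cat >> fit.py <<'E'
def dfit(s,c,r0=.019,r1=.027,n=3000):
    # sample merlon-top plane evenly in polar coords, look up the depth's height there
    r=np.linspace(r0,r1,9); ph=np.linspace(0,2*np.pi,720,endpoint=False); rr,pp=np.meshgrid(r,ph)
    X=W0+.047*A+(rr*np.cos(pp))[...,None]*E1+(rr*np.sin(pp))[...,None]*E2
    uv=proj(c,X,s).reshape(rr.shape+(2,)); P=cloud(c,s); h=(P-W0)@A
    hv=map_coordinates(h,[uv[...,1],uv[...,0]],order=1)
    top=(abs(hv-.047)<.004).astype(float)
    # arc weight in slot coordinates: tangential width constant 12mm
    z=(top*np.exp(6j*pp)).sum(); mer=np.degrees(np.angle(z))/6
    return (mer+30), top.mean(), abs(z)/top.sum()
E
python3 - <<'E'
from fit import *
for f in ('w2','w3','w17'):
    s,c=pickle.load(open(f+'.pkl','rb'))
    for a,b in ((.019,.027),(.019,.023),(.023,.028)):
        t,m,q=dfit(s,c,a,b); t=(t+30)%60-30; print(f,'slot angle mod60',round(t,2),m.round(3),q.round(3))
print('line mod60', 84.02%60)
E
```

```text
w2 slot angle mod60 -1.97 0.341 0.757
w2 slot angle mod60 -2.01 0.257 0.87
w2 slot angle mod60 -2.07 0.416 0.703
w3 slot angle mod60 -1.8 0.348 0.734
w3 slot angle mod60 -1.85 0.268 0.811
w3 slot angle mod60 -1.88 0.422 0.689
w17 slot angle mod60 25.07 0.353 0.722
w17 slot angle mod60 24.71 0.272 0.815
w17 slot angle mod60 25.13 0.425 0.687
line mod60 24.019999999999996
```

Run:
```python
from fit import *
def ang(c,s,uv):
    R,t=campose(c,s); n=cv2.undistortPoints(np.array([[uv]],float),c['mtx'],c['distortion'])[0,0]
    d=R.T@np.array([*n,1]); o=-R.T@t; k=((W0+.0045*A-o)@A)/(d@A); q=o+k*d-W0; return np.degrees(np.arctan2(q@E2,q@E1)).round(1),np.linalg.norm(q-(q@A)*A).round(4)
c=dict(np.load('top0.npz')); 
print('before',ang(c,None,(240+308/4,140+333/4)),'after top',ang(c,None,(240+287/4,140+322/4)))
s,c=pickle.load(open('w17.pkl','rb')); ctr=proj(c,[W0+.03*A],s)[0].astype(int)
x0,y0=(proj(c,[W0+.03*A],s)[0]-48).astype(int)
print('after wrist',ang(c,s,(x0+522/6,y0+330/6)))
s=sense();st(s)
```

```text
before (np.float64(157.5), np.float64(0.0413)) after top (np.float64(130.0), np.float64(0.0407))
after wrist (np.float64(122.2), np.float64(0.0405))
t 12.98 j [18.5, 24.6, -7.8, 11.7, -85.8, -54.0] h 81.2 lat [-1.9  0.2] yaw 144.27 F [-0.4 -0.  -0.7] Ma 0.034 M [ 0.82 -0.83  0.02] g 1.0
```

Run:
```python
from h import *
print(finish_job()); st(sense())
```

```text
the job is handed in; nothing more can be done
None
the job is handed in; nothing more can be done
```

The castle nut is tightened clockwise to the first slot that lines up with the cross hole after it came up snug. It was not slackened back at any point. The job was handed in at about 13 s, with the gripper open and clear of the nut.

- **Snug point:** the turning moment jumped from about 0.09 to 0.9 N m after 55–61° of turn. I then carried on about another 35°, roughly 93–95° in all.
- **Washer:** its mark moved about 35° clockwise, from 157° to 122°. That fits the nut having picked it up at about 58°.
- **Slot alignment:** in the last pictures the hole sits inside the slot. The fit puts the slot about 1° short of the hole, against about 2–3° of clearance. I left it there.
- **Other things:** the arm went near none of the things on the table. The last top view shows the pin, jar and mug undisturbed; I did not check the others again.

**What disagreed:**
- The real fingertips sit about 36 mm behind where the description puts them. Because of that, my first grip closed lightly on the spindle end instead of the nut, so I opened and went deeper.
- The nut's starting angle read −1° from the jaws and first overlay, but −1.9° from the later depth fit.
- After release, the nut lagged the jaws by about half a degree.

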